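# Set a flower brooch in the hand press

### The job

Push the blue-ended tray of the hand press fully home, so that the yellow flower lies under the ram; only then squeeze the red release trigger in the lever's grip and, keeping it squeezed, swing the lever smoothly (no slamming) all the way down and let go there, so that the trigger springs out and locks the lever in its lowest notch. Do not knock the lamp above the lever or disturb the spools, jar and scissors.

Things in the scene. Friction and masses are not known exactly. Their poses are not given: they have to be found in the camera images.
- press: Green hand press fixed on the table, placed and turned anew each time; base 190 x 170 x 30 mm. Origin: on the table under the ram axis; x points from the lever's grip to the rear column (away from the robot), y left, z up. 'Press' coordinates below are in this frame, in mm. The tray slides out to -y (right); the lever, at y = 0, points to -x and up.
- tray (a joint): Travel of the tray, m: 0 = fully home (hard stop), grows as it comes out towards press -y; starts 0.05 to 0.09 out. It slides with 1.5 N of friction and stays where it is left.
- tray_push (a point): Centre of the outer face of the tray's blue end plate (80 mm along press x, 10 mm thick, from 34 to 76 mm above the table). At home it is at press (0, -165, 55). Push it towards press +y; there is nothing but table within 60 mm on its outer side.
- lever (a joint): Lever angle, rad: 0 = raised (42 degrees above level), 0.70 = bottom stop (2 degrees above level). As it grows the grip moves down and to press -x. A toothed quadrant locks it both ways unless the trigger is pressed in by at least 4 mm; unlocked, a spring raises it (up to 5 N at the grip). Trigger let out above 0.655: lowest notch, rests at 0.62 to 0.70; earlier: a higher notch, 0.57 or less.
- lever_hinge (a point): Hinge of the lever, at press (60, 0, 170); its axis runs along press y. Axes as grip.
- grip (a point): Middle of the lever's black grip, 195 mm from the hinge; grip 26 mm wide (press y), 28 mm thick, 120 mm long. Raised it is at press (-84, 0, 301), down at (-135, 0, 178). Its x axis points along the lever to the hinge, y along press y, z square to the lever, upward: a hand coming along -z with the fingers closing along y holds the grip squarely.
- trigger (a joint): How far the trigger is pressed in, m: 0 = out, 0.006 = fully in. Spring: 3 N at the start, 6 N fully in.
- trigger_face (a point): Centre of the outer face of the red trigger, a plate 50 mm along the lever and 18 mm high in the left (press +y) side of the grip, at the grip's middle. It stands 7 mm proud when out, 1 mm when in, and moves to press -y: pinching the grip here across its width (33 mm over the trigger, 27 mm when in) presses it; 10 to 20 N of pinch is ample.
- lamp: White work lamp fixed to the press (same origin and axes): head x -90 to -60, y -30 to 70, z 416 to 442, i.e. 115 mm above the raised grip's middle, so a hand pointing straight down does not fit there; one tilted about 40 degrees, wrist towards the robot, does. Its 12 mm tube runs back at y 45 to 50, z 440 to a post at press (100, 50).
- spool_yellow_mid (a point): Bystander: thread spool with red flanges and yellow thread, 40 mm across, 60 mm tall, standing; its centre.
- spool_green_mid (a point): Bystander: thread spool with brown flanges and green thread, 40 mm across, 60 mm tall, standing; its centre.
- bead_jar_mid (a point): Bystander: amber jar with white cap, 52 mm across, about 70 mm tall; its centre.
- scissors_mid (a point): Bystander: small scissors lying flat, 120 mm long, 8 mm thick, black rings; point at their pivot.

How it is judged:
On the way, in this order (a step that is already met when the one before it is completed fails the run):
1. the tray is fully home (within 3 mm) while the lever is still raised (value of joint tray below 0.003 m and value of joint lever below 0.1 rad), for 0.2 s.
2. with the trigger squeezed in, the lever is swung past half way, the tray still home (value of joint trigger above 0.0035 m and value of joint lever above 0.35 rad and value of joint tray below 0.003 m), for 0.1 s.
3. the lever is fully down (value of joint lever above 0.62 rad), for 0.1 s.
At the end, for the whole second after the job is handed in: The tray is home within 3 mm, the lever rests in its lowest notch (joint above 0.60 rad), still, with the trigger out (pressed in less than 2 mm) (value of joint lever above 0.6 rad and value of joint trigger below 0.002 m and value of joint tray below 0.003 m and velocity of joint lever between -0.05 and 0.05 rad/s); the robot touches nothing.
It fails at once if the lever is lowered (above 0.15 rad) while the tray is more than 5 mm from home (value of joint lever above 0.15 rad and value of joint tray above 0.005 m).
It fails at once if the lever is slammed down (faster than 1.5 rad/s) (velocity of joint lever above 1.5 rad/s).
It fails at once if the lamp is knocked (over 8 N) (contact force between lamp and the arm above 8 N or contact force between lamp and the fingers above 8 N).
It fails at once if a bystander is moved by more than 20 mm or tipped (distance of any of spool_yellow_mid, spool_green_mid, bead_jar_mid, scissors_mid from where it was at the start of the episode above 0.02 m or angle between any of spool_yellow_mid, spool_green_mid, bead_jar_mid, scissors_mid's own z axis and vertical above 0.5 rad).
It also fails if it takes over 61 s, if anything falls off the work surface, if the arm or the gripper's body presses on something with over 40 N, if the wrist force passes 120 N, or if a joint passes its speed limit or range.

### The arm

A 7-joint arm with a two-finger parallel gripper is mounted at the origin on the work surface. World frame = base frame: x ahead of the robot, y to its left, z up, the work surface at z = 0. Lengths are in m, angles in rad, forces in N, time in s.
With the tool pointing down it reaches from about 0.425 to 0.95 m from the base axis. Payload 4.7 kg.
Tool frame: the origin (TCP) lies midway between the tips of the shut fingers; the grasp point (between the pads) lies arm.hold_point_z behind it (arm.hold_point_z is the distance from the TCP to the grasp point, in m); z points along the fingers, y is the direction in which the jaws open and shut (so a half turn about z gives the same grasp; the last joint's range is limited). The gripper opens to 87 mm and grips with 3 to 60 N. Pads are 19 mm wide; open, the fingers measure 117 mm over their backs; the gripper's body (75 mm by 190 mm) begins 51 mm behind the grasp point.
Start: joints at [1.079, 0.469, -0.049, 1.532, 0.024, 1.141, -0.082], TCP at [0.301, -0.604, 0.223] pointing down, gripper open.
Joint ranges: [-2.59, 2.59], [-0.33, 1.99], [-1.39, 1.29], [0.1, 2.45], [-1.04, 4.18], [0.21, 1.99], [-2.66, 2.66]. Speed limits (rad/s): [2.57, 2.57, 3.14, 3.14, 3.14, 3.14, 3.14].

### API

Orientations are given as a rotation vector (axis times angle).
In Python, from workcell import arm, camera, calibration, ticket gives the robot as it stands. The module is installed in compiled form; this text tells all that it offers.
- The arm moves only by the tool jog_arm, never from a script. Its argument "plan" is a list of rows, each an object of numbers: "hand": the gripper's target within -1 to 1 (fully open at 1, half-way at 0, shut at -1); "x", "y", "z": the shift along the world's x, y, z in cm; "twist": the turn about the world's z in rad. In form: [{"hand": .., "x": .., "y": .., "z": .., "twist": ..}, ...]. A call has 1 to 5 rows; each row shifts and turns the commanded pose from where the row before left it; what a row does not reach is not made up. A row lasts 1/8 s, in which the tool goes at most 62.5 mm and 10.7 degrees, less where a joint would pass 70% of its speed; a pose out of reach is approached as far as the arm can. A call is refused whole if a number of a shift passes 6.25 or a number of a turn 0.188, either way. A call with a gripper value outside its range is refused whole. The fingers move at their own pace and stop on an object; "force" is the grip in N (left out, the last holds). Time passes only in rows, so rows that do not move let the fingers close. It gives the time, the measured TCP pose, the force and the opening at its end, in the units of the state.
- arm.state(): the state, without advancing time (a new reading comes with each control period).
- camera(name): name is "scene" or "top" or "wrist"; returns the picture (420x560x3 uint8, blue, green, red); there is no depth.
- calibration(name): a dict with "vfov" (degrees; the focal length in pixels is half the picture's height over the tangent of half this angle, whatever the lens; pixels are square), "cx", "cy" (the principal point, pixels), "dist_coeffs" ([k1, k2, p1, p2, k3] as OpenCV has them; the pictures are not rectified), "origin" and "orientation" of the camera in the world. Camera axes: x right, y down, z forward; pixel columns grow to the right and rows downward; lengths in m; the calibration is good to about 2 mm. A picture is of the moment at which its call begins: read the wrist's pose just before it. calibration takes no time and is no camera call; for the wrist camera it gives the pose at the moment of the call.
- ticket.hand_in(): hands the job in, once; it reports no verdict.
The state is a dict: "clock": time; "joint_pos": joint angles; "dq": joint speeds; "joint_torque": joint torques, N m; "position": TCP position; "orientation": TCP orientation; "ft_force": force on the tool from outside, world axes, zero at the start; "moment": the same for the moment, N m; "gripper_width": opening from 0.0 (shut) to 1.0 (fully open).
Only numpy, scipy, OpenCV 4.12 (cv2) and the standard library are available. Lean on these libraries where they do the work, as an engineer would, in place of code of your own. Each camera call takes 0.05 s, during which the arm holds its last target.

## Working session

There is one attempt and no reset: what is moved stays moved. The work goes in short steps, Python scripts to look and compute and a tool call to move; the robot and the scene stay as the last step left them, time stands still between calls to the robot, and variables do not carry over. Pictures are saved under pics/ and viewed, and the job is handed in when it is done.

Besides the shell and the picture viewer there is one more tool, called after "Request:" by a JSON object that holds its "method" and its "body", one argument or row to a line. jog_arm: Moves the arm, as the interface text tells. Its arguments: {"type":"object","properties":{"plan":{"type":"array"},"force":{"type":"number"}},"required":["plan"]}

```bash
mkdir -p pics; ls; python3 - <<'E'
from workcell import arm,camera,calibration
import cv2
print(arm.state()); print(arm.hold_point_z)
for n in("scene","top","wrist"):
    print(n,calibration(n)); cv2.imwrite(f"pics/{n}0.png",camera(n))
E
```

```text
pics
{'clock': 0.0, 'joint_pos': array([ 1.07911326,  0.46941789, -0.04865459,  1.53371108,  0.02412707,
        1.14097481, -0.08231017]), 'dq': array([ 0.00034793, -0.0004835 , -0.00106079, -0.00017475, -0.00032402,
       -0.00106529, -0.0011948 ]), 'joint_torque': array([-5.17612480e-04, -5.07965076e+01, -8.08048923e-02, -2.36154503e+01,
       -6.12123753e-02,  3.79013980e-02,  1.44306987e-04]), 'position': array([ 0.30111207, -0.60344141,  0.22150823]), 'orientation': array([-3.05602586e+00, -7.20174605e-01,  7.96687946e-04]), 'ft_force': array([ 0.01253522, -0.48457558,  0.28665081]), 'moment': array([0.05994524, 0.05640257, 0.02579469]), 'gripper_width': 0.9966200142046383}
0.0187
scene {'vfov': 49.38251869191953, 'cx': 282.0155745046533, 'cy': 214.08036305429133, 'dist_coeffs': array([-0.14950113,  0.        ,  0.        ,  0.        ,  0.        ]), 'origin': array([ 1.03578653, -0.1225023 ,  1.07648804]), 'orientation': array([-2.21741105, -1.48512583,  0.41257456])}
top {'vfov': 52.77462267314418, 'cx': 278.45275641377003, 'cy': 207.79103492477876, 'dist_coeffs': array([-0.072119,  0.      ,  0.      ,  0.      ,  0.      ]), 'origin': array([0.31906202, 0.05531418, 1.23503924]), 'orientation': array([-2.12001758,  2.09191852, -0.1771839 ])}
wrist {'vfov': 69.16318857216811, 'cx': 282.29914480805536, 'cy': 210.42453596951958, 'dist_coeffs': array([0.00660627, 0.        , 0.        , 0.        , 0.        ]), 'origin': array([ 0.37375439, -0.56709651,  0.38377781]), 'orientation': array([ 2.44660505, -1.51279968, -0.23145545])}
```

View pics/scene0.png

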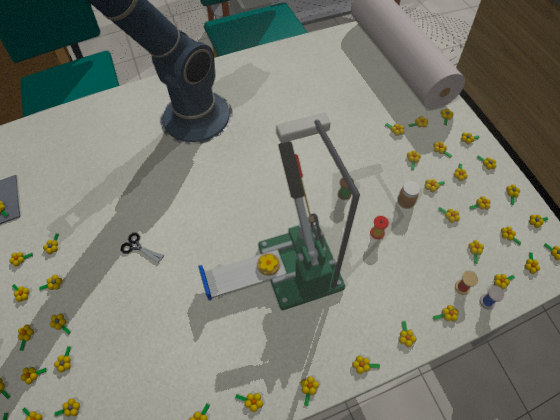

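View pics/top0.png

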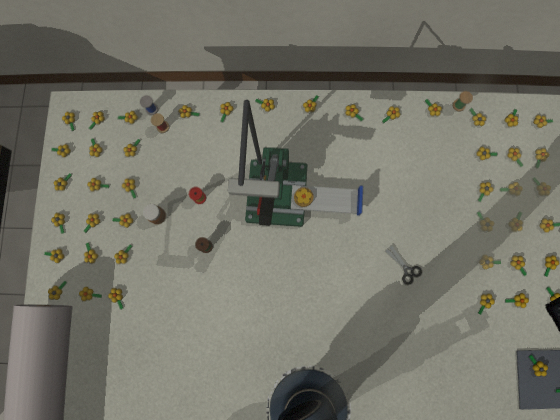

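View pics/wrist0.png

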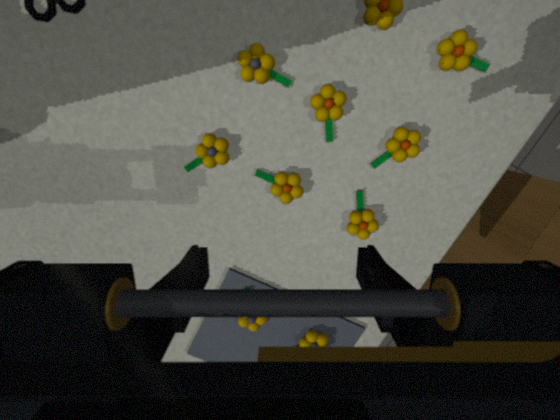

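```bash
python3 - <<'E'
import cv2
t=cv2.imread("pics/top0.png")[85:305,150:430]; cv2.imwrite("pics/topc.png",cv2.resize(t,None,fx=2.8,fy=2.7,interpolation=cv2.INTER_CUBIC))
s=cv2.imread("pics/scene0.png")[105:315,180:440]; cv2.imwrite("pics/scenec.png",cv2.resize(s,None,fx=2.8,fy=2.8,interpolation=cv2.INTER_CUBIC))
E
```

```text
(no output)
```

View pics/topc.png

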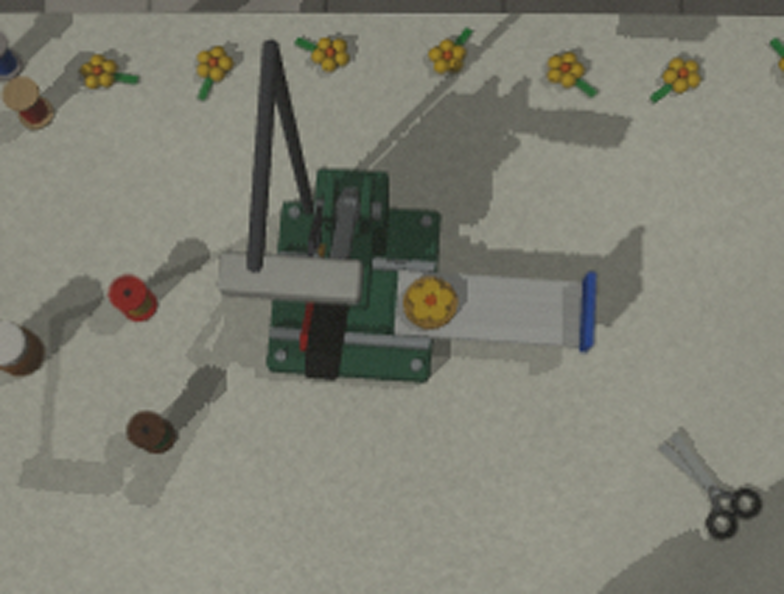

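View pics/scenec.png

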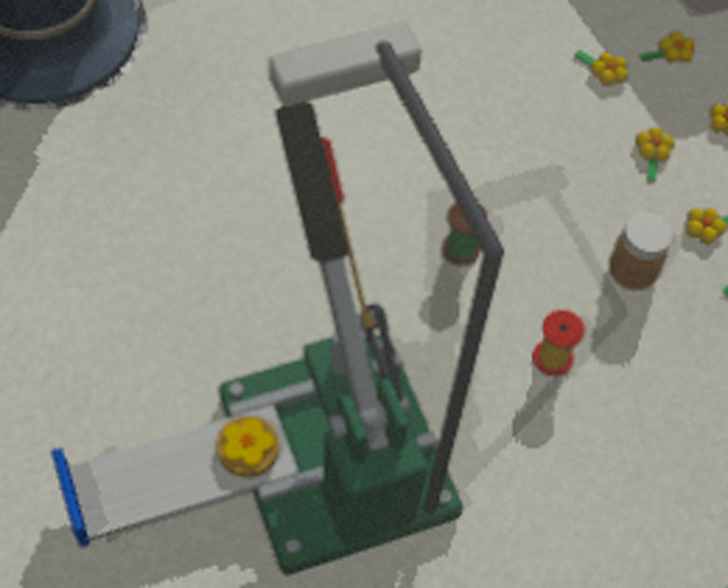

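```bash
cat > h.py <<'E'
import numpy as np,cv2
from scipy.optimize import least_squares
from scipy.spatial.transform import Rotation as R
from workcell import arm,camera,calibration
def cam(n):
    c=calibration(n); f=210/np.tan(np.radians(c['vfov']/2))
    return np.array([[f,0,c['cx']],[0,f,c['cy']],[0,0,1]]),c['dist_coeffs'],R.from_rotvec(c['orientation']).as_matrix(),c['origin']
def proj(n,P,C=None):
    K,d,Rm,o=C or cam(n)
    rv=cv2.Rodrigues(Rm.T)[0]
    return cv2.projectPoints(np.asarray(P,float).reshape(-1,3),rv,-Rm.T@o,K,d)[0].reshape(-1,2)
def w2(p,P): # press mm -> world
    c,s=np.cos(p[2]),np.sin(p[2]); P=np.asarray(P,float).reshape(-1,3)/1000
    return np.c_[p[0]+c*P[:,0]-s*P[:,1],p[1]+s*P[:,0]+c*P[:,1],P[:,2]]
def back(n,uv,z):
    K,d,Rm,o=cam(n)
    q=cv2.undistortPoints(np.array(uv,float).reshape(-1,1,2),K,d).reshape(-1,2)
    r=np.c_[q,np.ones(len(q))]@Rm.T
    return o+r*((z-o[2])/r[:,2])[:,None]
E
cat > fit.py <<'E'
from h import *
T=lambda u,v:(u/2.8+150,v/2.7+85)
S=lambda u,v:(u/2.8+180,v/2.8+105)
obs=[("top",T(220,256),(-60,70,442),0),("top",T(362,258),(-60,-30,442),0),("top",T(596,271),(40,-165,76),1),("top",T(591,349),(-40,-165,76),1),
("scene",S(270,62),(-90,-30,442),0),("scene",S(405,24),(-90,70,442),0),("scene",S(420,48),(-60,70,442),0),("scene",S(279,86),(-60,-30,442),0),
("scene",S(53,452),(-40,-165,76),1),("scene",S(78,541),(40,-165,76),1)]
C={n:cam(n) for n in("top","scene")}
def res(p):
    r=[]
    for n,uv,P,t in obs:
        P=np.array(P,float); P[1]-=1000*p[3]*t
        r+=list(proj(n,w2(p,P),C[n])[0]-uv)
    return r
s=least_squares(res,[.6,.08,0,.07]); print(s.x.round(4)); print(np.round(s.fun.reshape(-1,2),1))
p=s.x; np.save("p.npy",p)
def box(x0,x1,y0,y1,z0,z1): 
    v=[(x,y,z) for x in(x0,x1) for y in(y0,y1) for z in(z0,z1)]
    e=[(i,j) for i in range(8) for j in range(i) if bin(i^j).count("1")==1]
    return v,e
t=1000*p[3]
for n in C:
    im=cv2.imread(f"pics/{n}0.png"); im=cv2.resize(im,None,fx=3,fy=3)
    a=np.radians(42); u=np.array([-np.cos(a),0,np.sin(a)]);nn=np.array([np.sin(a),0,np.cos(a)])
    g=[tuple(np.array([60,0,170])+u*d+nn*h+[0,y,0]) for d in(135,255) for y in(-13,13) for h in(-14,14)]
    for v,e in [box(-95,95,-85,85,0,30),box(-90,-60,-30,70,416,442),box(-40,40,-165-t,-155-t,34,76),(g,box(0,1,0,1,0,1)[1])]:
        q=(proj(n,w2(p,v),C[n])*3+1).astype(int)
        for i,j in e: cv2.line(im,tuple(map(int,q[i])),tuple(map(int,q[j])),(0,0,255),1)
    y,x=((250,430) if n=="top" else(300,560))
    cv2.imwrite(f"pics/{n}fit.png",im[y:y+600,x:x+780])
for nm,n,uv,z in [("yel","top",T(131,296),.06),("grn","top",T(150,430),.06),("jar","top",T(10,345),.07),("sci","top",T(720,500),.0)]:
    print(nm,back(n,[uv],z).round(3))
print("grip",w2(p,[(-84,0,301),(-135,0,178),(0,-165-t,55),(0,-165,55),(-75,20,430),(60,0,170)]).round(3))
E
python3 fit.py
```

```text
[ 0.5937  0.1039 -0.0503  0.0828]
[[ 0.1 -3.4]
 [ 0.6 -1.2]
 [-0.6 -2. ]
 [ 0.4 -3. ]
 [-2.  -3.2]
 [-0.  -2.8]
 [ 0.8 -0.2]
 [ 0.1 -0. ]
 [-0.6 -0.8]
 [-1.  -2.9]]
yel [[0.588 0.325 0.06 ]]
grn [[0.445 0.299 0.06 ]]
jar [[0.532 0.444 0.07 ]]
sci [[ 0.384 -0.283  0.   ]]
grip [[ 0.51   0.108  0.301]
 [ 0.459  0.111  0.178]
 [ 0.581 -0.144  0.055]
 [ 0.585 -0.061  0.055]
 [ 0.52   0.128  0.43 ]
 [ 0.654  0.101  0.17 ]]
```

View pics/topfit.png

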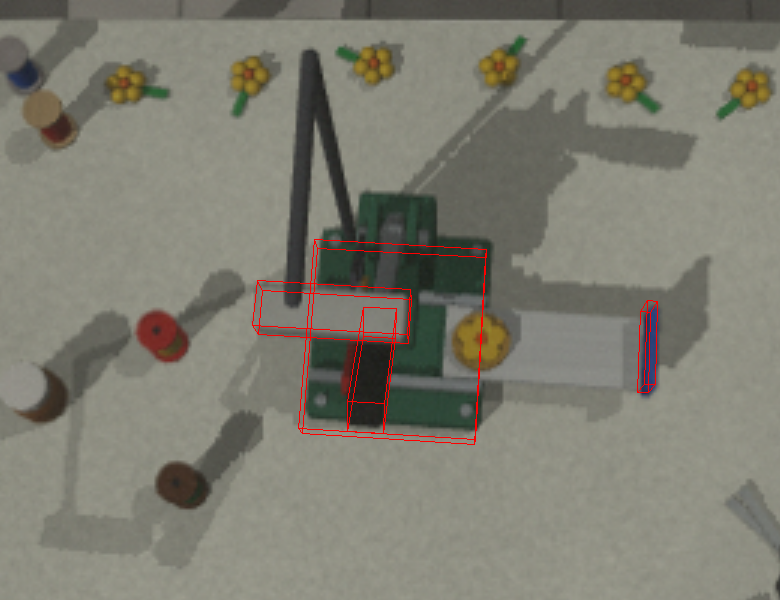

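View pics/scenefit.png

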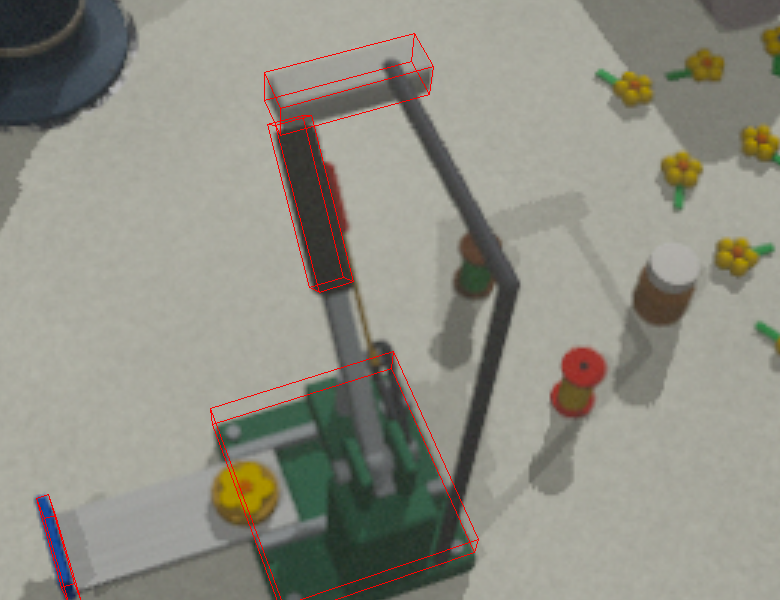

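```bash
cat >> fit.py <<'E'
print("---")
for n in C:
    o2=[o for o in obs if o[0]==n]
    def r2(p):
        r=[]
        for n,uv,P,t in o2:
            P=np.array(P,float); P[1]-=1000*p[3]*t
            r+=list(proj(n,w2(p,P),C[n])[0]-uv)
        return r
    s=least_squares(r2,p); print(n,s.x.round(4),np.round(s.fun.reshape(-1,2),1).tolist())
th=np.linspace(0,6.28,60)
for n in C:
    im=cv2.imread(f"pics/{n}0.png")
    for rr,z in((.085,0),(.085,.03)):
        q=proj(n,np.c_[rr*np.cos(th),rr*np.sin(th),z+0*th],C[n]).astype(int)
        cv2.polylines(im,[q.reshape(-1,1,2)],True,(0,0,255),1)
    c=im[300:420,200:420] if n=="top" else im[50:170,120:340]
    cv2.imwrite(f"pics/{n}b.png",cv2.resize(c,None,fx=3,fy=3))
E
python3 fit.py | sed -n '/---/,$p'; python3 -c "
import cv2,numpy as np
cv2.imwrite('pics/bb.png',np.vstack([cv2.imread('pics/topb.png'),cv2.imread('pics/sceneb.png')])[:, :][::1])"
```

```text
---
top [ 0.5886  0.1041 -0.0558  0.0832] [[-0.3, -1.1], [0.2, 1.4], [-0.4, 0.2], [0.4, -0.8]]
scene [ 0.5974  0.1033 -0.0446  0.0818] [[-1.8, -1.5], [0.2, -1.5], [1.1, 1.2], [0.5, 1.6], [0.1, 1.0], [-0.1, -1.0]]
```

View pics/sceneb.png

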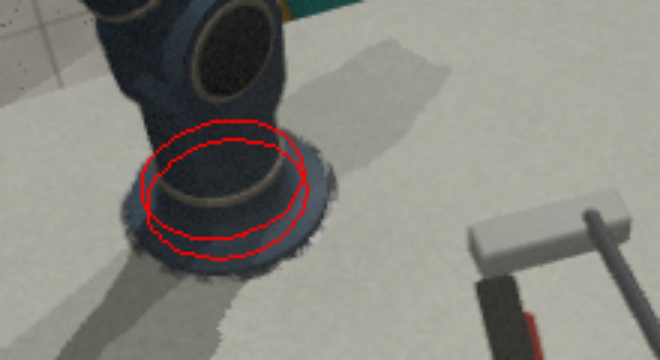

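View pics/topb.png

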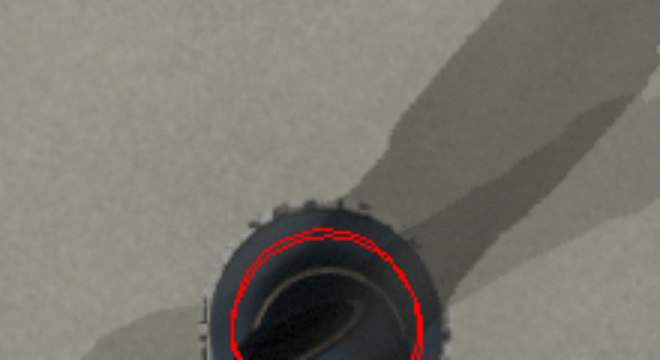

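Request:
{"method": "jog_arm", "body": {
  "plan": [
    {"hand":-1,"x":3.4,"y":4.7,"z":0,"twist":-0.17},
    {"hand":-1,"x":3.4,"y":4.7,"z":0,"twist":-0.17},
    {"hand":-1,"x":3.4,"y":4.7,"z":0,"twist":-0.17},
    {"hand":-1,"x":3.4,"y":4.7,"z":0,"twist":0},
    {"hand":-1,"x":3.4,"y":4.7,"z":0,"twist":0}
  ],
  "force": 20
}}

```text
clock: 0.78
position: [0.4722, -0.3672, 0.2224]
orientation: [-3.141, 0.074, 0.0]
ft_force: [1.1, -0.4, 0.6]
gripper_width: 0.522
```

Request:
{"method": "jog_arm", "body": {
  "plan": [
    {"hand":-1,"x":3.4,"y":4.7,"z":0,"twist":0},
    {"hand":-1,"x":3.4,"y":4.7,"z":0,"twist":0},
    {"hand":-1,"x":3.4,"y":4.7,"z":-2,"twist":0},
    {"hand":-1,"x":0,"y":0,"z":-6,"twist":0},
    {"hand":-1,"x":0,"y":0,"z":-6,"twist":0}
  ]
}}

```text
clock: 1.4
position: [0.5742, -0.2269, 0.0814]
orientation: [3.14, -0.071, 0.003]
ft_force: [-0.1, -0.9, -0.8]
gripper_width: 0.018
```

Request:
{"method": "jog_arm", "body": {
  "plan": [
    {"hand":-1,"x":0,"y":2.0,"z":-3.0,"twist":0},
    {"hand":-1,"x":0,"y":3.0,"z":0,"twist":0},
    {"hand":-1,"x":0,"y":1.5,"z":0,"twist":0},
    {"hand":-1,"x":0,"y":1.0,"z":0,"twist":0},
    {"hand":-1,"x":0,"y":1.0,"z":0,"twist":0}
  ]
}}

```text
clock: 2.02
position: [0.5741, -0.1445, 0.0533]
orientation: [3.139, -0.077, 0.003]
ft_force: [1.2, -3.0, -0.1]
gripper_width: 0.005
```

```bash
python3 - <<'E'
from h import *
print(arm.state()['position'],arm.state()['ft_force'])
t=camera("top");cv2.imwrite("pics/top1.png",cv2.resize(t[120:280,220:430],None,fx=3.5,fy=3.5))
E
```

```text
[ 0.5740646  -0.14447945  0.05325957] [ 1.19908153 -2.9883781  -0.09198026]
```

View pics/top1.png

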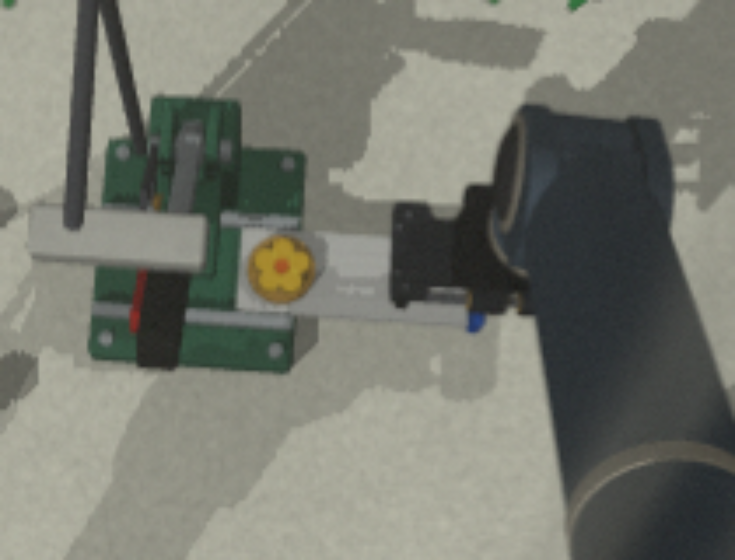

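Request:
{"method": "jog_arm", "body": {
  "plan": [
    {"hand":-1,"x":0,"y":1.2,"z":0,"twist":0},
    {"hand":-1,"x":0,"y":1.2,"z":0,"twist":0},
    {"hand":-1,"x":0,"y":1.2,"z":0,"twist":0},
    {"hand":-1,"x":0,"y":1.2,"z":0,"twist":0},
    {"hand":-1,"x":0,"y":0.9,"z":0,"twist":0}
  ]
}}

```text
clock: 2.7
position: [0.5733, -0.0848, 0.0525]
orientation: [-3.141, 0.073, 0.0]
ft_force: [1.5, -2.1, 0.2]
gripper_width: 0.005
```

Request:
{"method": "jog_arm", "body": {
  "plan": [
    {"hand":-1,"x":0,"y":0.4,"z":0,"twist":0},
    {"hand":-1,"x":0,"y":0.3,"z":0,"twist":0},
    {"hand":-1,"x":0,"y":0.2,"z":0,"twist":0}
  ]
}}

```text
clock: 3.08
position: [0.5733, -0.0772, 0.0525]
orientation: [3.14, -0.075, -0.0]
ft_force: [0.7, -1.7, -0.2]
gripper_width: 0.005
```

Request:
{"method": "jog_arm", "body": {
  "plan": [
    {"hand":-1,"x":0,"y":0.3,"z":0,"twist":0},
    {"hand":-1,"x":0,"y":0.3,"z":0,"twist":0}
  ]
}}

```text
clock: 3.32
position: [0.5733, -0.0711, 0.0525]
orientation: [3.141, -0.075, -0.0]
ft_force: [1.8, -2.0, -0.9]
gripper_width: 0.007
```

Request:
{"method": "jog_arm", "body": {
  "plan": [
    {"hand":-1,"x":0,"y":0.3,"z":0,"twist":0},
    {"hand":-1,"x":0,"y":0.2,"z":0,"twist":0}
  ]
}}

```text
clock: 3.58
position: [0.5734, -0.0698, 0.0526]
orientation: [3.136, -0.077, 0.0]
ft_force: [1.2, -10.3, 0.0]
gripper_width: 0.007
```

Request:
{"method": "jog_arm", "body": {
  "plan": [
    {"hand":-1,"x":0,"y":-3,"z":0,"twist":0},
    {"hand":-1,"x":0,"y":-5,"z":2,"twist":0},
    {"hand":-1,"x":0,"y":-4,"z":4,"twist":0},
    {"hand":1,"x":3,"y":-1,"z":5,"twist":0},
    {"hand":1,"x":4,"y":0,"z":4,"twist":0}
  ]
}}

```text
clock: 4.2
position: [0.6431, -0.1974, 0.2046]
orientation: [-3.14, 0.079, 0.0]
ft_force: [0.8, 0.4, -0.9]
gripper_width: 0.152
```

```bash
python3 - <<'E'
from h import *
s=arm.state();print(s['position'],s['orientation'],s['ft_force'],s['joint_pos'].round(3))
cv2.imwrite("pics/top2f.png",camera("top"))
t=cv2.imread("pics/top2f.png");cv2.imwrite("pics/top2.png",cv2.resize(t[120:280,220:430],None,fx=3.5,fy=3.5))
E
```

```text
[ 0.64309488 -0.19736015  0.20462993] [-3.14044220e+00  7.90385577e-02  3.51044265e-04] [ 0.75645236  0.40141192 -0.88033314] [ 0.299  0.481 -0.092  1.556  0.048  1.107 -1.425]
```

View pics/top2.png

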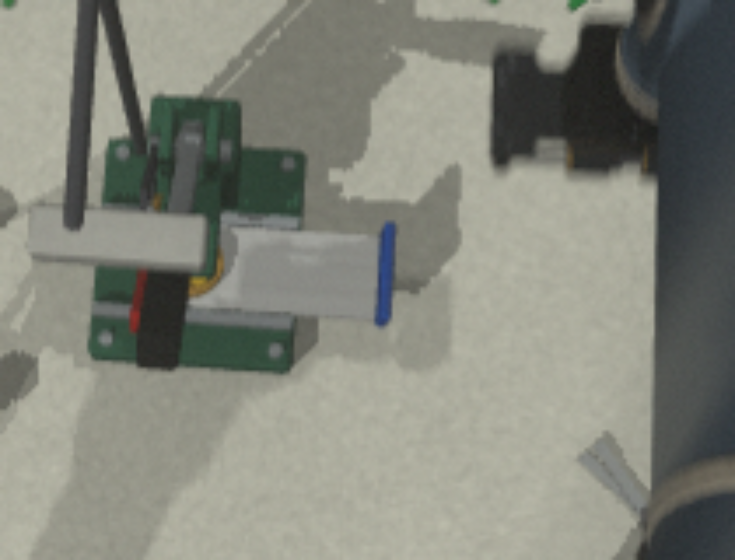

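Request:
{"method": "jog_arm", "body": {
  "plan": [
    {"hand":1,"x":0,"y":0,"z":6,"twist":0},
    {"hand":1,"x":0,"y":0,"z":6,"twist":0},
    {"hand":1,"x":0,"y":0,"z":6,"twist":0},
    {"hand":1,"x":0,"y":0,"z":6,"twist":0},
    {"hand":1,"x":0,"y":0,"z":6,"twist":0}
  ]
}}

```text
clock: 4.88
position: [0.6428, -0.1946, 0.504]
orientation: [-3.139, 0.072, 0.002]
ft_force: [1.0, 0.3, 0.3]
gripper_width: 0.765
```

```bash
cat > st.py <<'E'
from h import *
s=arm.state();z=R.from_rotvec(s['orientation']).as_matrix()
print(round(s['clock'],2),s['position'].round(4),"q",s['joint_pos'].round(3),"toolz",z[:,2].round(3),"tooly",z[:,1].round(3),"F",s['ft_force'].round(1),"w",round(s['gripper_width'],3))
E
python3 st.py
```

```text
4.88 [ 0.6428 -0.1946  0.504 ] q [ 0.279  0.389 -0.078  1.035  0.029  1.72  -1.406] toolz [-0.001  0.001 -1.   ] tooly [-0.046 -0.999 -0.001] F [1.  0.3 0.3] w 0.765
```

Request:
{"method": "jog_arm", "body": {
  "plan": [
    {"hand":1,"x":2,"y":0,"z":5,"twist":0},
    {"hand":1,"x":2,"y":0,"z":5,"twist":0},
    {"hand":1,"x":2,"y":0,"z":5,"twist":0},
    {"hand":1,"x":2,"y":0,"z":5,"twist":0},
    {"hand":1,"x":2,"y":0,"z":5,"twist":0}
  ]
}}

```text
clock: 5.5
position: [0.6905, -0.1812, 0.6523]
orientation: [3.106, -0.074, 0.201]
ft_force: [0.1, 0.4, -1.2]
gripper_width: 1.002
```

```bash
python3 st.py
```

```text
5.5 [ 0.6905 -0.1812  0.6523] q [ 0.108  0.518  0.257  0.515 -0.151  1.986 -1.364] toolz [ 0.128 -0.031 -0.991] tooly [-0.049 -0.998  0.025] F [ 0.1  0.4 -1.2] w 1.002
```

Request:
{"method": "jog_arm", "body": {
  "plan": [
    {"hand":1,"x":0,"y":0,"z":-5,"twist":0},
    {"hand":1,"x":0,"y":0,"z":-5,"twist":0}
  ]
}}

```text
clock: 5.75
position: [0.69, -0.1813, 0.5515]
orientation: [3.106, -0.074, 0.204]
ft_force: [1.4, 0.4, -0.2]
gripper_width: 0.998
```

```bash
python3 st.py
```

```text
5.75 [ 0.69   -0.1813  0.5515] q [ 0.057  0.406  0.251  0.927 -0.105  1.686 -1.356] toolz [ 0.13  -0.031 -0.991] tooly [-0.049 -0.998  0.025] F [ 1.4  0.4 -0.2] w 0.998
```

Request:
{"method": "jog_arm", "body": {
  "plan": [
    {"hand":1,"x":5,"y":0,"z":3,"twist":0},
    {"hand":1,"x":5,"y":0,"z":3,"twist":0},
    {"hand":1,"x":5,"y":0,"z":0,"twist":0},
    {"hand":1,"x":5,"y":0,"z":0,"twist":0},
    {"hand":1,"x":5,"y":0,"z":0,"twist":0}
  ]
}}

```text
clock: 6.38
position: [0.8479, -0.1824, 0.5557]
orientation: [3.097, -0.091, 0.3]
ft_force: [-0.3, 0.2, 1.9]
gripper_width: 0.997
```

```bash
python3 st.py
```

```text
6.38 [ 0.8479 -0.1824  0.5557] q [ 0.123  0.887  0.833  0.106 -0.784  1.986 -1.415] toolz [ 0.191 -0.034 -0.981] tooly [-0.061 -0.998  0.023] F [-0.3  0.2  1.9] w 0.997
```

Request:
{"method": "jog_arm", "body": {
  "plan": [
    {"hand":1,"x":3,"y":0,"z":5,"twist":0},
    {"hand":1,"x":3,"y":0,"z":5,"twist":0},
    {"hand":1,"x":3,"y":0,"z":5,"twist":0},
    {"hand":1,"x":3,"y":0,"z":5,"twist":0},
    {"hand":1,"x":3,"y":0,"z":5,"twist":0}
  ]
}}

```text
clock: 7.0
position: [0.8105, -0.1448, 0.6651]
orientation: [3.044, -0.084, 0.508]
ft_force: [0.3, 0.1, 0.3]
gripper_width: 0.997
```

```bash
python3 st.py
```

```text
7.0 [ 0.8105 -0.1448  0.6651] q [ 0.069  0.773  1.129  0.101 -1.042  1.986 -1.432] toolz [ 0.323 -0.063 -0.944] tooly [-0.063 -0.997  0.045] F [0.3 0.1 0.3] w 0.997
```

Request:
{"method": "jog_arm", "body": {
  "plan": [
    {"hand":1,"x":2,"y":0,"z":5.5,"twist":0},
    {"hand":1,"x":2,"y":0,"z":5.5,"twist":0},
    {"hand":1,"x":2,"y":0,"z":5.5,"twist":0},
    {"hand":1,"x":2,"y":0,"z":5.5,"twist":0},
    {"hand":1,"x":2,"y":0,"z":5.5,"twist":0}
  ]
}}

```text
clock: 7.62
position: [0.7502, -0.1201, 0.7707]
orientation: [2.979, -0.087, 0.702]
ft_force: [0.2, -0.0, 0.3]
gripper_width: 1.004
```

```bash
python3 st.py
```

```text
7.62 [ 0.7502 -0.1201  0.7707] q [ 0.025  0.641  1.172  0.101 -1.042  1.986 -1.447] toolz [ 0.443 -0.09  -0.892] tooly [-0.073 -0.995  0.064] F [ 0.2 -0.   0.3] w 1.004
```

```bash
python3 - <<'E'
from h import *
print(calibration("wrist")['origin'], arm.state()['position'])
cv2.imwrite("pics/s3.png",camera("scene"));cv2.imwrite("pics/t3.png",camera("top"))
cv2.imwrite("pics/st3.png",np.hstack([cv2.resize(cv2.imread("pics/s3.png"),(400,300)),cv2.resize(cv2.imread("pics/t3.png"),(400,300))]))
E
```

```text
[ 0.75060404 -0.1085677   0.9521408 ] [ 0.75015821 -0.12014065  0.77066783]
```

View pics/st3.png

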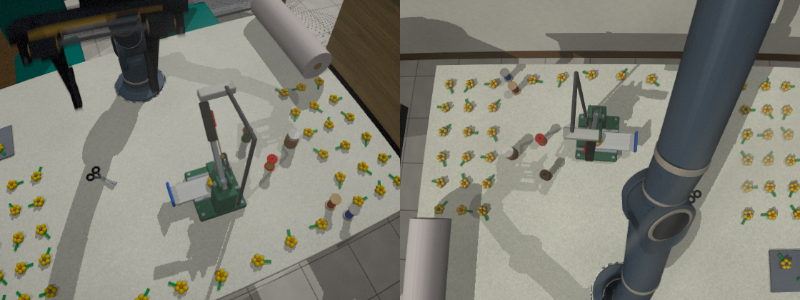

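Request:
{"method": "jog_arm", "body": {
  "plan": [
    {"hand":1,"x":-2,"y":3,"z":-4,"twist":0},
    {"hand":1,"x":-1,"y":5.5,"z":-2,"twist":0},
    {"hand":1,"x":0,"y":6,"z":0,"twist":0},
    {"hand":1,"x":0,"y":6,"z":0,"twist":0},
    {"hand":1,"x":0,"y":6,"z":0,"twist":0}
  ]
}}

```text
clock: 8.35
position: [0.7417, 0.1289, 0.7463]
orientation: [2.977, -0.105, 0.737]
ft_force: [2.2, 0.3, 1.2]
gripper_width: 1.001
```

```bash
python3 st.py
```

```text
8.35 [0.7417 0.1289 0.7463] q [-0.641  0.571  1.231  0.47  -0.651  1.821 -1.62 ] toolz [ 0.463 -0.087 -0.882] tooly [-0.084 -0.995  0.054] F [2.2 0.3 1.2] w 1.001
```

Request:
{"method": "jog_arm", "body": {
  "plan": [
    {"hand":1,"x":2,"y":2,"z":5,"twist":0},
    {"hand":1,"x":2,"y":2,"z":5,"twist":0},
    {"hand":1,"x":2,"y":2,"z":5,"twist":0},
    {"hand":1,"x":2,"y":2,"z":5,"twist":0},
    {"hand":1,"x":2,"y":1,"z":5,"twist":0}
  ]
}}

```text
clock: 8.98
position: [0.6922, 0.1736, 0.8316]
orientation: [2.963, -0.101, 0.883]
ft_force: [0.5, 0.5, 0.8]
gripper_width: 0.997
```

```bash
python3 st.py
```

```text
8.97 [0.6922 0.1736 0.8316] q [-0.494  0.573  1.287  0.1   -0.886  1.986 -1.791] toolz [ 0.545 -0.065 -0.836] tooly [-0.076 -0.997  0.028] F [0.5 0.5 0.8] w 0.997
```

Request:
{"method": "jog_arm", "body": {
  "plan": [
    {"hand":1,"x":2,"y":2,"z":5,"twist":0},
    {"hand":1,"x":2,"y":2,"z":5,"twist":0},
    {"hand":1,"x":2,"y":2,"z":5,"twist":0},
    {"hand":1,"x":2,"y":2,"z":5,"twist":0}
  ]
}}

```text
clock: 9.48
position: [0.646, 0.2079, 0.871]
orientation: [2.947, -0.096, 0.981]
ft_force: [0.2, 0.9, -1.1]
gripper_width: 1.0
```

```bash
python3 st.py
```

```text
9.47 [0.646  0.2079 0.871 ] q [-0.606  0.519  1.287  0.101 -0.805  1.986 -1.833] toolz [ 0.598 -0.052 -0.8  ] tooly [-0.069 -0.998  0.013] F [ 0.2  0.9 -1.1] w 1.0
```

Request:
{"method": "jog_arm", "body": {
  "plan": [
    {"hand":1,"x":-4.5,"y":-1,"z":-4,"twist":0},
    {"hand":1,"x":-5,"y":-2,"z":-3,"twist":0},
    {"hand":1,"x":-5,"y":-2,"z":-3,"twist":0},
    {"hand":1,"x":-5,"y":-2,"z":-3,"twist":0},
    {"hand":1,"x":-5,"y":-2,"z":-3,"twist":0}
  ]
}}

```text
clock: 10.1
position: [0.5035, 0.1624, 0.8619]
orientation: [-2.927, 0.291, -0.974]
ft_force: [0.3, -0.8, -0.4]
gripper_width: 0.999
```

```bash
python3 st.py
```

```text
10.1 [0.5035 0.1624 0.8619] q [-1.64  -0.018  1.03   0.817  0.387  1.775 -2.186] toolz [ 0.598 -0.018 -0.802] tooly [-0.164 -0.981 -0.1  ] F [ 0.3 -0.8 -0.4] w 0.999
```

Request:
{"method": "jog_arm", "body": {
  "plan": [
    {"hand":1,"x":0,"y":0,"z":-4,"twist":0},
    {"hand":1,"x":0,"y":0,"z":-4,"twist":0}
  ]
}}

```text
clock: 10.35
position: [0.5035, 0.1643, 0.7806]
orientation: [-2.923, 0.281, -0.971]
ft_force: [1.2, 0.4, 0.1]
gripper_width: 0.999
```

```bash
python3 st.py
```

```text
10.35 [0.5035 0.1643 0.7806] q [-1.748 -0.226  0.796  1.137  0.673  1.694 -2.445] toolz [ 0.597 -0.011 -0.802] tooly [-0.156 -0.982 -0.103] F [1.2 0.4 0.1] w 0.999
```

```bash
cat > kin.py <<'E'
from h import *
import itertools
D=[ # q, pos, rotvec
([1.07911,.46942,-.04865,1.53371,.02413,1.14097,-.08231],[.30111,-.60344,.22151],[-3.05603,-.72017,.0008]),
([.299,.481,-.092,1.556,.048,1.107,-1.425],[.6431,-.1974,.2046],[-3.1404,.0790,.00035]),
([.279,.389,-.078,1.035,.029,1.72,-1.406],[.6428,-.1946,.504],[-3.139,.072,.002]),
([.057,.406,.251,.927,-.105,1.686,-1.356],[.69,-.1813,.5515],[3.106,-.074,.204]),
([.123,.887,.833,.106,-.784,1.986,-1.415],[.8479,-.1824,.5557],[3.097,-.091,.3]),
([.025,.641,1.172,.101,-1.042,1.986,-1.447],[.7502,-.1201,.7707],[2.979,-.087,.702]),
([-.606,.519,1.287,.101,-.805,1.986,-1.833],[.646,.2079,.871],[2.947,-.096,.981]),
([-1.748,-.226,.796,1.137,.673,1.694,-2.445],[.5035,.1643,.7806],[-2.923,.281,-.971])]
def T(Rm,t=(0,0,0)):
    M=np.eye(4);M[:3,:3]=Rm;M[:3,3]=t;return M
rz=lambda a:R.from_euler('z',a).as_matrix()
ry=lambda a:R.from_euler('y',a).as_matrix()
def fk(q,p,s):
    d1,L1,L2,L3,o7,a1,a2,a3=p
    M=T(rz(s[0]*q[0]),(0,0,0))@T(np.eye(3),(0,0,d1))@T(ry(q[1]))@T(rz(s[1]*q[2]),(0,0,0))@T(np.eye(3),(a1,0,L1))@T(ry(q[3]),(0,0,0))@T(np.eye(3),(a2,0,0))@T(rz(s[2]*q[4]))@T(np.eye(3),(0,0,L2))@T(ry(q[5]))@T(np.eye(3),(a3,0,0))@T(rz(s[3]*q[6]+o7),(0,0,0))@T(np.eye(3),(0,0,L3))
    return M
if __name__=="__main__":
    best=None
    for s in itertools.product((1,-1),repeat=4):
        def res(p):
            r=[]
            for q,x,o in D:
                M=fk(q,p,s); r+=list(M[:3,3]-x)+list((R.from_matrix(M[:3,:3]).inv()*R.from_rotvec(o)).as_rotvec()*.3)
            return r
        for o in(0,1.57,3.14,-1.57):
            z=least_squares(res,[.3,.35,.35,.2,o,0,0,0])
            if best is None or z.cost<best[0]: best=(z.cost,s,z.x,z.fun)
    print(best[0],best[1],best[2].round(4)); print(np.abs(best[3].reshape(-1,6)).max(0).round(4))
    np.savez("kin.npz",s=best[1],p=best[2])
E
python3 kin.py
```

```text
0.0041093118678295175 (-1, -1, -1, -1) [0.2949 0.5533 0.4816 0.3514 1.5711 0.0343 0.0034 0.048 ]
[0.0339 0.0418 0.0181 0.0004 0.0004 0.0003]
```

```bash
python3 - <<'E'
import re
s=open('kin.py').read()
i=s.index("def fk"); j=s.index("if __name__")
s=s[:i]+'''I3=np.eye(3)
def fk(q,p,s=(-1,)*4,full=False):
    d1=p[0]; o7=np.pi/2
    A=[];M=T(rz(s[0]*q[0]))@T(I3,(p[1],p[2],d1));A.append(M)
    M=M@T(ry(q[1]))@T(I3,(p[3],p[4],0))@T(rz(s[1]*q[2]))@T(I3,(p[5],p[6],p[7]));A.append(M)
    M=M@T(ry(q[3]))@T(I3,(p[8],p[9],0))@T(rz(s[2]*q[4]))@T(I3,(p[10],p[11],p[12]));A.append(M)
    M=M@T(ry(q[5]))@T(I3,(p[13],p[14],0))@T(rz(s[3]*q[6]+o7))@T(I3,(0,0,p[15]));A.append(M)
    return (M,A) if full else M
if __name__=="__main__":
    p0=np.array([.3,0,0,0,0,0,0,.4,0,0,0,0,.35,0,0,.25]); w=np.full(16,.003);w[[0,7,12,15]]=.0003
    def res(p,reg=True):
        r=[]
        for q,x,o in D: r+=list(fk(q,p)[:3,3]-x)
        return r+(list(w*(p-p0)) if reg else [])
    z=least_squares(res,p0); print(z.x.round(4)); print(np.reshape(res(z.x,False),(-1,3)).round(4)); np.save("kp.npy",z.x)
'''
open('kin.py','w').write(s)
E
python3 kin.py
```

```text
[ 0.2389  0.0021 -0.013  -0.0022 -0.013   0.0015 -0.0072  0.5526 -0.0017
 -0.0072  0.0016 -0.0008  0.4675  0.0016 -0.0008  0.3147]
[[ 0.0001  0.0001 -0.    ]
 [ 0.0001  0.      0.0001]
 [-0.0001 -0.0003  0.0003]
 [-0.0001  0.0001 -0.0005]
 [ 0.0001 -0.      0.    ]
 [-0.      0.      0.0001]
 [-0.0001 -0.     -0.    ]
 [ 0.      0.      0.0001]]
```

```bash
cat > sim.py <<'E'
from kin import *
kp=np.load("kp.npy")
lo=np.array([-2.59,-.33,-1.39,.1,-1.04,.21,-2.66]);hi=np.array([2.59,1.99,1.29,2.45,4.18,1.99,2.66])
vm=.7*np.array([2.57,2.57,3.14,3.14,3.14,3.14,3.14])
def err(q,Tg,wr=.3):
    M=fk(q,kp); return np.r_[Tg[:3,3]-M[:3,3],wr*(R.from_matrix(Tg[:3,:3])*R.from_matrix(M[:3,:3]).inv()).as_rotvec()]
def jac(q,Tg):
    e0=err(q,Tg);return np.array([(e0-err(q+h,Tg))/1e-5 for h in np.eye(7)*1e-5]).T,e0
def solve(q,Tg,n=30,lam=.01,dt=None,post=0,qp=None):
    q0=q.copy()
    l,h=lo,hi
    if dt: l=np.maximum(lo,q0-vm*dt);h=np.minimum(hi,q0+vm*dt)
    for _ in range(n):
        J,e=jac(q,Tg)
        free=np.ones(7,bool)
        for _ in range(7):
            Jf=J[:,free]; dq=np.zeros(7)
            dq[free]=Jf.T@np.linalg.solve(Jf@Jf.T+lam**2*np.eye(6),e)
            bad=free&((q+dq<l-1e-9)|(q+dq>h+1e-9))
            if not bad.any(): break
            free&=~bad
        q=np.clip(q+dq,l,h)
        if np.abs(dq).max()<1e-6:break
    return q
def row(q,Tc,d,tw=0):
    Tg=Tc.copy();Tg[:3,3]+=np.array(d)/100;Tg[:3,:3]=rz(tw)@Tc[:3,:3]
    q=solve(q,Tg,dt=.125);return q,fk(q,kp)
def show(q,M): print(M[:3,3].round(3),"z",M[:3,2].round(2),"y",M[:3,1].round(2),"q",q.round(2))
E
python3 - <<'E'
from sim import *
q=np.array(D[6][0],float);M=fk(q,kp)
for d in [(-4.5,-1,-4)]+[(-5,-2,-3)]*4+[(0,0,-4)]*2:
    q,M=row(q,M,d); show(q,M)
print("from now")
for path in ([(0,0,-4)]*6+[(-2,-1,-4)]*5,[(4,0,-4)]*6+[(-4,0,-2)]*8,[(2,5,-3)]*5):
    q=np.array(D[7][0],float);M=fk(q,kp)
    for d in path: q,M=row(q,M,d)
    show(q,M)
E
```

```text
[0.645 0.207 0.872] z [ 0.6  -0.05 -0.8 ] y [-0.07 -1.    0.01] q [-0.61  0.52  1.29  0.1  -0.8   1.99 -1.83]
[0.637 0.202 0.882] z [ 0.61 -0.04 -0.79] y [-0.07 -1.    0.  ] q [-0.61  0.5   1.29  0.1  -0.8   1.99 -1.83]
[0.628 0.195 0.893] z [ 0.62 -0.03 -0.78] y [-0.07 -1.   -0.01] q [-0.61  0.48  1.29  0.1  -0.8   1.99 -1.83]
[0.618 0.188 0.904] z [ 0.63 -0.03 -0.77] y [-0.07 -1.   -0.02] q [-0.61  0.47  1.29  0.1  -0.8   1.99 -1.83]
[0.607 0.181 0.916] z [ 0.64 -0.02 -0.76] y [-0.07 -1.   -0.03] q [-0.61  0.45  1.29  0.1  -0.8   1.99 -1.83]
[0.622 0.191 0.899] z [ 0.63 -0.03 -0.78] y [-0.07 -1.   -0.02] q [-0.61  0.47  1.29  0.1  -0.8   1.99 -1.83]
[0.637 0.202 0.882] z [ 0.61 -0.04 -0.79] y [-0.07 -1.    0.  ] q [-0.61  0.5   1.29  0.1  -0.8   1.99 -1.83]
from now
[0.412 0.12  0.337] z [ 0.58 -0.03 -0.81] y [-0.17 -0.98 -0.09] q [-0.31 -0.32 -0.26  2.26  0.42  0.72 -2.61]
[0.483 0.115 0.43 ] z [ 0.17 -0.29 -0.94] y [-0.13 -0.95  0.27] q [-1.89 -0.11  1.29  1.73  0.45  1.48 -2.33]
[0.604 0.414 0.631] z [ 0.6  -0.01 -0.8 ] y [-0.16 -0.98 -0.1 ] q [-1.56  0.35  1.11  1.14  0.03  1.29 -2.33]
```

Request:
{"method": "jog_arm", "body": {
  "plan": [
    {"hand":1,"x":0,"y":0,"z":-4,"twist":0.04},
    {"hand":1,"x":0,"y":0,"z":-4,"twist":0.04},
    {"hand":1,"x":0,"y":0,"z":-4,"twist":0.04}
  ]
}}

```text
clock: 10.72
position: [0.5035, 0.1635, 0.6605]
orientation: [-2.902, 0.106, -0.954]
ft_force: [0.5, 0.1, 0.3]
gripper_width: 1.0
```

```bash
python3 st.py
```

```text
10.72 [0.5035 0.1635 0.6605] q [-1.514 -0.328  0.614  1.501  0.627  1.425 -2.461] toolz [ 0.594  0.059 -0.802] tooly [-0.039 -0.994 -0.102] F [0.5 0.1 0.3] w 1.0
```

```bash
cat >> sim.py <<'E'
def solve2(q,Tg,dt=.125,reg=.003):
    l=np.maximum(lo,q-vm*dt);h=np.minimum(hi,q+vm*dt)
    z=least_squares(lambda x:np.r_[err(x,Tg),reg*(x-q)],np.clip(q,l+1e-6,h-1e-6),bounds=(l-1e-7,h+1e-7));return z.x
def run(q,rows,M=None,v=True):
    q=np.array(q,float);M=fk(q,kp) if M is None else M
    for r in rows:
        Tg=M.copy();Tg[:3,3]+=np.array(r[:3])/100;Tg[:3,:3]=rz(r[3] if len(r)>3 else 0)@M[:3,:3]
        q=solve2(q,Tg);M=fk(q,kp)
    if v: show(q,M)
    return q,M
E
cat > now.py <<'E'
from sim import *
q0=arm.state()['joint_pos']
E
python3 - <<'E'
from now import *
q,M=run(q0,[(0,0,0)])
q,M=run(q0,[(-3,-1,-4)]*3); q,M=run(q,[(0,-.5,-4)]*3);q,M=run(q,[(3,0,-4)]*3);q,M=run(q,[(-1,0,-2.4)]*5)
E
```

```text
[0.504 0.164 0.66 ] z [ 0.59  0.06 -0.8 ] y [-0.04 -0.99 -0.1 ] q [-1.51 -0.33  0.61  1.5   0.63  1.42 -2.46]
[0.431 0.149 0.544] z [ 0.55  0.01 -0.84] y [-0.07 -1.   -0.06] q [-0.84 -0.33  0.11  1.8   0.43  1.23 -2.44]
[0.431 0.134 0.424] z [ 0.55  0.01 -0.84] y [-0.07 -1.   -0.06] q [-0.67 -0.33  0.03  2.06  0.42  0.96 -2.46]
[0.521 0.134 0.304] z [ 0.55  0.01 -0.84] y [-0.07 -1.   -0.06] q [-0.62 -0.08  0.13  2.15  0.48  0.6  -2.48]
[0.473 0.128 0.191] z [ 0.51  0.04 -0.86] y [-0.04 -1.   -0.08] q [-0.34  0.   -0.14  2.35  0.62  0.34 -2.66]
```

Request:
{"method": "jog_arm", "body": {
  "plan": [
    {"hand":1,"x":-3,"y":-1,"z":-4,"twist":0},
    {"hand":1,"x":-3,"y":-1,"z":-4,"twist":0},
    {"hand":1,"x":-3,"y":-1,"z":-4,"twist":0}
  ]
}}

```text
clock: 11.1
position: [0.4514, 0.1428, 0.6058]
orientation: [-2.896, 0.096, -0.956]
ft_force: [0.2, -1.2, 1.1]
gripper_width: 1.001
```

```bash
python3 st.py; python3 - <<'E'
from h import *
C=cam("wrist"); np.savez("w4.npz",*C)
cv2.imwrite("pics/w4.png",camera("wrist"))
p=np.load("p.npy")
print(proj("wrist",w2(p,[(-84,0,301),(-90,-30,416),(-90,70,416),(60,0,170)]),C).round(0))
E
```

```text
11.1 [0.4514 0.1428 0.6058] q [-0.833 -0.333  0.154  1.691  0.4    1.235 -2.337] toolz [ 0.596  0.066 -0.8  ] tooly [-0.031 -0.994 -0.105] F [ 0.2 -1.2  1.1] w 1.001
[[323. 256.]
 [350. 243.]
 [269. 243.]
 [320. 200.]]
```

View pics/w4.png

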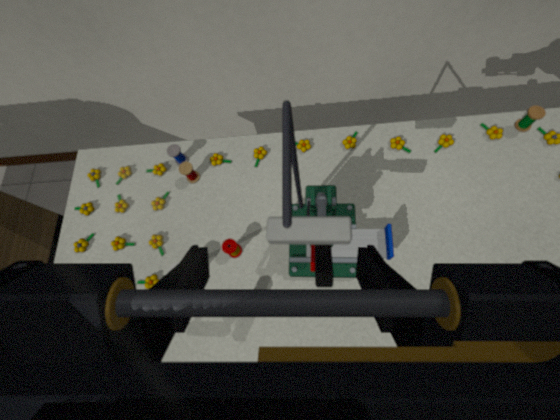

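```bash
cat > tgt.py <<'E'
from now import *
p=np.load("p.npy")
def G(a,ang=0): 
    al=np.radians(42)-ang
    return w2(p,[(60-(195+a)*np.cos(al),0,170+(195+a)*np.sin(al))])[0]
s=arm.state();Rm=R.from_rotvec(s['orientation']).as_matrix();z=Rm[:,2]
for b in (.12,.06,0):
    t=G(15)+(.0187-b)*z
    print(b,t.round(4),"delta cm",((t-s['position'])*100).round(2))
E
python3 tgt.py; python3 - <<'E'
from now import *
q,M=run(q0,[(0,-.5,-4)]*4);q,M=run(q,[(-2,-.5,-4)]*1);
E
```

```text
0.12 [0.4373 0.1027 0.3916] delta cm [ -1.43  -3.54 -21.39]
0.06 [0.4731 0.1063 0.3436] delta cm [  2.15  -3.19 -26.19]
0 [0.5089 0.1098 0.2956] delta cm [  5.73  -2.83 -30.99]
[0.454 0.119 0.445] z [ 0.59  0.06 -0.8 ] y [-0.04 -0.99 -0.1 ] q [-0.27 -0.33 -0.16  2.03  0.21  0.83 -2.18]
[0.44  0.116 0.404] z [ 0.58  0.05 -0.81] y [-0.05 -0.99 -0.1 ] q [-0.23 -0.33 -0.2   2.12  0.21  0.77 -2.2 ]
```

Request:
{"method": "jog_arm", "body": {
  "plan": [
    {"hand":1,"x":-0.5,"y":-0.7,"z":-4.2,"twist":0},
    {"hand":1,"x":-0.5,"y":-0.7,"z":-4.2,"twist":0},
    {"hand":1,"x":-0.3,"y":-0.7,"z":-4.2,"twist":0},
    {"hand":1,"x":0,"y":-0.7,"z":-4.2,"twist":0},
    {"hand":1,"x":0,"y":-0.7,"z":-4.2,"twist":0}
  ]
}}

```text
clock: 11.78
position: [0.4492, 0.1168, 0.4256]
orientation: [-2.899, 0.089, -0.952]
ft_force: [0.2, 0.2, -0.6]
gripper_width: 0.999
```

```bash
python3 st.py; python3 tgt.py; python3 - <<'E'
from h import *
C=cam("wrist"); np.savez("w5.npz",*C)
w=camera("wrist");s=camera("scene");t=camera("top")
cv2.imwrite("pics/w5.png",w)
cv2.imwrite("pics/st5.png",np.hstack([cv2.resize(s[80:320,100:440],(400,282)),cv2.resize(t[80:320,150:490],(400,282))]))
cv2.imwrite("pics/s5.png",s);cv2.imwrite("pics/t5.png",t)
E
```

```text
11.78 [0.4492 0.1168 0.4256] q [-0.231 -0.327 -0.185  2.077  0.18   0.781 -2.146] toolz [ 0.594  0.066 -0.802] tooly [-0.028 -0.994 -0.103] F [ 0.2  0.2 -0.6] w 0.999
0.12 [0.4376 0.102  0.3918] delta cm [-1.16 -1.48 -3.38]
0.06 [0.4732 0.106  0.3436] delta cm [ 2.4  -1.08 -8.2 ]
0 [0.5089 0.1099 0.2955] delta cm [  5.96  -0.68 -13.01]
```

View pics/w5.png

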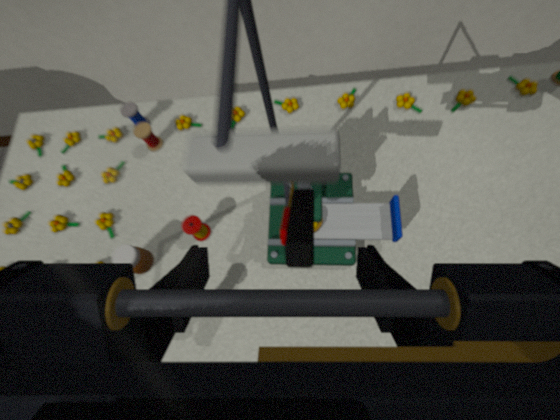

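View pics/st5.png

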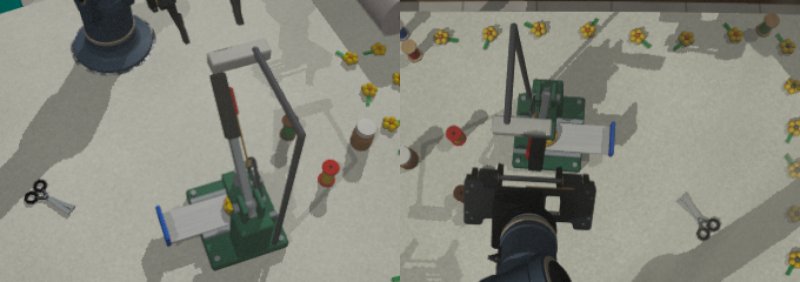

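```bash
python3 - <<'E'
from h import *
d=np.load("w5.npz");C=[d[k] for k in d.files]
p=np.load("p.npy"); im=cv2.imread("pics/w5.png")
from itertools import product
a=np.radians(42); u=np.array([-np.cos(a),0,np.sin(a)]);nn=np.array([np.sin(a),0,np.cos(a)])
g=[tuple(np.array([60,0,170])+u*dd+nn*h+[0,y,0]) for dd in(135,255) for y in(-13,13) for h in(-14,14)]
E=[(i,j) for i in range(8) for j in range(i) if bin(i^j).count("1")==1]
big=cv2.resize(im,None,fx=3,fy=3)
for v in (list(product((-90,-60),(-30,70),(416,442))),g,list(product((-40,40),(-165,-155),(34,76)))):
    q=(proj("wrist",w2(p,v),C)*3+1).astype(int)
    for i,j in E: cv2.line(big,tuple(map(int,q[i])),tuple(map(int,q[j])),(0,0,255),1)
cv2.imwrite("pics/w5f.png",big[330:830,520:1260])
E
```

```text
(no output)
```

View pics/w5f.png

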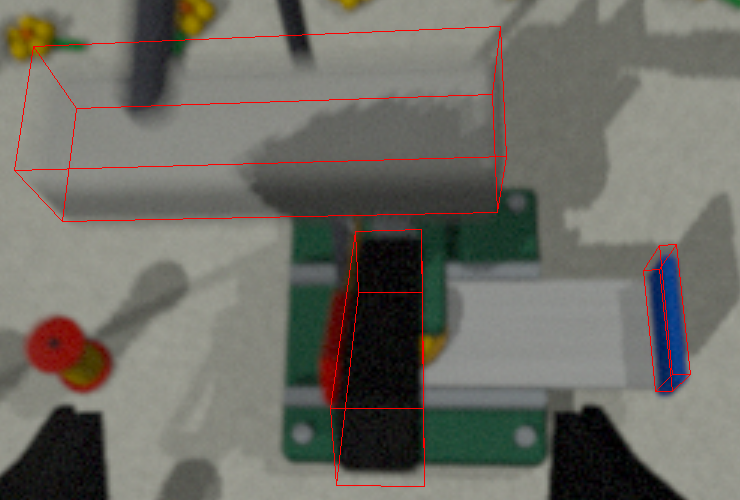

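Request:
{"method": "jog_arm", "body": {
  "plan": [
    {"hand":1,"x":0.6,"y":-0.3,"z":-3.0,"twist":0},
    {"hand":1,"x":0.9,"y":-0.3,"z":-3.0,"twist":0},
    {"hand":1,"x":1.0,"y":-0.1,"z":-2.2,"twist":0}
  ]
}}

```text
clock: 12.3
position: [0.4759, 0.1117, 0.347]
orientation: [-2.895, 0.087, -0.956]
ft_force: [0.2, 0.1, -0.2]
gripper_width: 0.999
```

```bash
python3 st.py; python3 tgt.py; python3 - <<'E'
from h import *
w=camera("wrist")
cv2.imwrite("pics/w6.png",w)
E
```

```text
12.3 [0.4759 0.1117 0.347 ] q [-0.201 -0.232 -0.193  2.193  0.237  0.567 -2.194] toolz [ 0.596  0.069 -0.8  ] tooly [-0.025 -0.994 -0.105] F [ 0.2  0.1 -0.2] w 0.999
0.12 [0.4374 0.1017 0.3915] delta cm [-3.85 -1.    4.45]
0.06 [0.4731 0.1059 0.3435] delta cm [-0.28 -0.58 -0.35]
0 [0.5089 0.11   0.2956] delta cm [ 3.3  -0.17 -5.14]
```

View pics/w6.png

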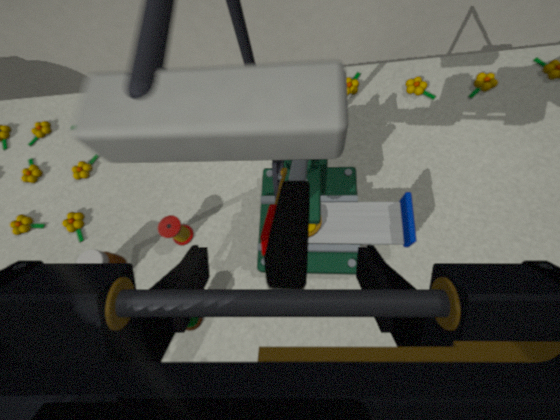

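Request:
{"method": "jog_arm", "body": {
  "plan": [
    {"hand":1,"x":1.1,"y":0,"z":-1.6,"twist":0},
    {"hand":1,"x":1.1,"y":0,"z":-1.6,"twist":0},
    {"hand":1,"x":1.0,"y":0,"z":-1.6,"twist":0}
  ]
}}

```text
clock: 12.72
position: [0.5086, 0.1119, 0.2998]
orientation: [-2.895, 0.088, -0.957]
ft_force: [-0.5, -0.2, -0.1]
gripper_width: 0.998
```

```bash
python3 st.py; python3 tgt.py; python3 - <<'E'
from h import *
w=camera("wrist");s=camera("scene");t=camera("top")
cv2.imwrite("pics/w7.png",np.hstack([cv2.resize(w,(400,300)),cv2.resize(s[80:320,180:400],(400,436))[:300]]))
cv2.imwrite("pics/t7.png",cv2.resize(t[100:300,200:400],None,fx=3,fy=3))
E
```

```text
12.72 [0.5086 0.1119 0.2998] q [-0.162 -0.121 -0.215  2.221  0.326  0.432 -2.269] toolz [ 0.597  0.069 -0.799] tooly [-0.026 -0.994 -0.105] F [-0.5 -0.2 -0.1] w 0.998
0.12 [0.4373 0.1017 0.3915] delta cm [-7.13 -1.01  9.17]
0.06 [0.4731 0.1059 0.3435] delta cm [-3.55 -0.6   4.37]
0 [0.5089 0.11   0.2956] delta cm [ 0.03 -0.19 -0.43]
```

View pics/w7.png

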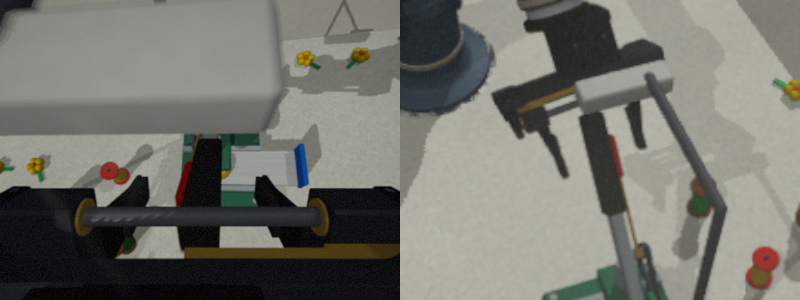

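View pics/t7.png

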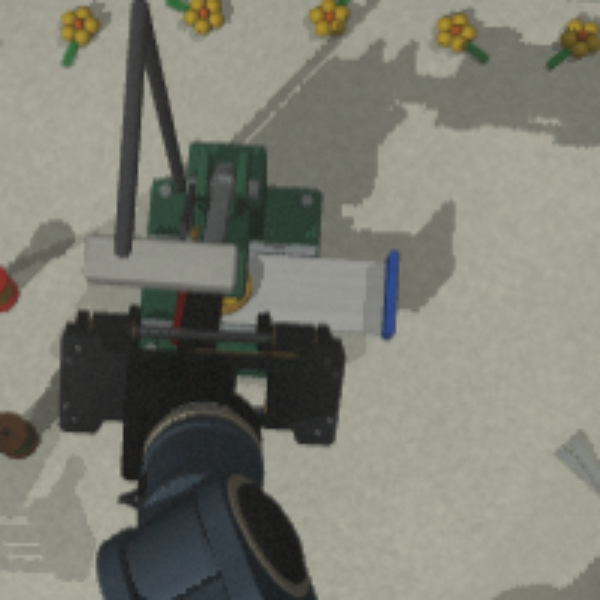

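Request:
{"method": "jog_arm", "body": {
  "plan": [
    {"hand":1,"x":0,"y":-0.2,"z":-0.2,"twist":0},
    {"hand":-1,"x":0,"y":0,"z":0,"twist":0},
    {"hand":-1,"x":0,"y":0,"z":0,"twist":0},
    {"hand":-1,"x":0,"y":0,"z":0,"twist":0},
    {"hand":-1,"x":0,"y":0,"z":0,"twist":0}
  ],
  "force": 18
}}

```text
clock: 13.5
position: [0.5064, 0.1081, 0.2948]
orientation: [-2.899, 0.09, -0.951]
ft_force: [-0.1, 0.3, -1.7]
gripper_width: 0.631
```

Request:
{"method": "jog_arm", "body": {
  "plan": [
    {"hand":-1,"x":0,"y":0,"z":0,"twist":0},
    {"hand":-1,"x":0,"y":0,"z":0,"twist":0},
    {"hand":-1,"x":0,"y":0,"z":0,"twist":0}
  ]
}}

```text
clock: 13.88
position: [0.5066, 0.1118, 0.2955]
orientation: [-2.894, 0.082, -0.953]
ft_force: [0.3, 8.7, 0.2]
gripper_width: 0.36
```

Request:
{"method": "jog_arm", "body": {
  "plan": [
    {"hand":-1,"x":0,"y":0,"z":0,"twist":0},
    {"hand":-1,"x":0,"y":0,"z":0,"twist":0},
    {"hand":-1,"x":0,"y":0,"z":0,"twist":0}
  ]
}}

```text
clock: 14.25
position: [0.5066, 0.1118, 0.2955]
orientation: [-2.894, 0.082, -0.952]
ft_force: [-0.1, 8.8, 0.2]
gripper_width: 0.351
```

```bash
python3 st.py; python3 - <<'E'
from h import *
w=camera("wrist");s=camera("scene")
cv2.imwrite("pics/w8.png",np.hstack([cv2.resize(w,(400,300)),cv2.resize(s[80:245,180:400],(400,300))]))
E
```

```text
14.25 [0.5066 0.1118 0.2955] q [-0.16  -0.119 -0.216  2.229  0.322  0.423 -2.263] toolz [ 0.595  0.072 -0.801] tooly [-0.022 -0.994 -0.105] F [-0.1  8.8  0.2] w 0.351
```

View pics/w8.png

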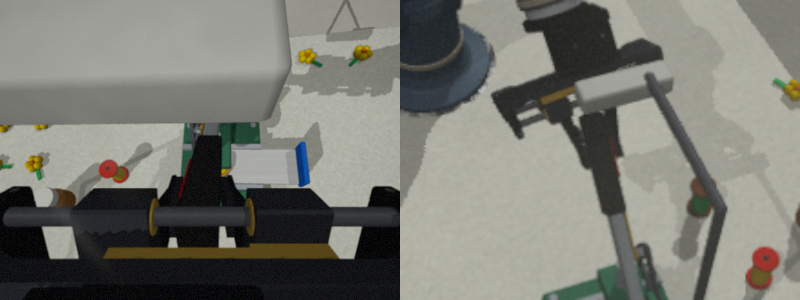

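```bash
python3 - <<'E'
from tgt import *
g0=G(18)
prev=g0
for k in range(1,16):
    g=G(18,.05*k); print(k,((g-prev)*100).round(2)); prev=g
print(((G(18,.7)-g0)*100).round(2))
# sim
rows=[tuple((G(18,.05*k)-G(18,.05*(k-1)))*100) for k in range(1,15)]
q=q0
for i in range(0,14,3): q,M=run(q,rows[i:i+3])
E
```

```text
0.12 [0.4375 0.1014 0.3916] delta cm [-6.91 -1.03  9.61]
0.06 [0.4732 0.1057 0.3436] delta cm [-3.34 -0.6   4.81]
0 [0.5089 0.11   0.2955] delta cm [ 0.23 -0.17  0.  ]
1 [-0.69  0.03 -0.81]
2 [-0.65  0.03 -0.84]
3 [-0.61  0.03 -0.87]
4 [-0.56  0.03 -0.9 ]
5 [-0.52  0.03 -0.93]
6 [-0.47  0.02 -0.96]
7 [-0.42  0.02 -0.98]
8 [-0.37  0.02 -1.  ]
9 [-0.32  0.02 -1.01]
10 [-0.27  0.01 -1.03]
11 [-0.22  0.01 -1.04]
12 [-0.17  0.01 -1.05]
13 [-0.11  0.01 -1.06]
14 [-0.06  0.   -1.06]
15 [-0.01  0.   -1.06]
[ -5.45   0.27 -13.55]
[0.489 0.113 0.269] z [ 0.59  0.07 -0.8 ] y [-0.02 -0.99 -0.11] q [-0.14 -0.12 -0.26  2.3   0.39  0.37 -2.36]
[0.473 0.113 0.241] z [ 0.59  0.07 -0.8 ] y [-0.02 -0.99 -0.11] q [-0.1  -0.11 -0.32  2.36  0.51  0.31 -2.5 ]
[0.462 0.113 0.212] z [ 0.59  0.07 -0.8 ] y [-0.02 -0.99 -0.11] q [ 0.16 -0.07 -0.59  2.4   0.66  0.23 -2.66]
[0.454 0.113 0.189] z [ 0.56  0.07 -0.82] y [-0.02 -0.99 -0.1 ] q [ 0.78 -0.02 -1.18  2.4   0.69  0.21 -2.66]
[0.45  0.11  0.177] z [ 0.54  0.09 -0.84] y [-0.01 -0.99 -0.11] q [ 0.63  0.01 -1.03  2.41  0.7   0.21 -2.66]
```

Request:
{"method": "jog_arm", "body": {
  "plan": [
    {"hand":-1,"x":0,"y":0.2,"z":0,"twist":0},
    {"hand":-1,"x":0,"y":0,"z":0,"twist":0}
  ],
  "force": 20
}}

```text
clock: 14.6
position: [0.5066, 0.1118, 0.2955]
orientation: [-2.897, 0.086, -0.952]
ft_force: [-2.4, 5.6, 2.2]
gripper_width: 0.348
```

Request:
{"method": "jog_arm", "body": {
  "plan": [
    {"hand":-1,"x":-0.35,"y":0,"z":-0.4,"twist":0},
    {"hand":-1,"x":-0.7,"y":0,"z":-0.8,"twist":0},
    {"hand":-1,"x":-0.65,"y":0,"z":-0.85,"twist":0}
  ]
}}

```text
clock: 14.98
position: [0.4917, 0.1128, 0.2775]
orientation: [-2.891, 0.083, -0.961]
ft_force: [1.9, 5.8, 4.7]
gripper_width: 0.351
```

```bash
python3 st.py; python3 - <<'E'
from h import *
w=camera("wrist");s=camera("scene")
cv2.imwrite("pics/w9.png",np.hstack([cv2.resize(w,(400,300)),cv2.resize(s[80:245,180:400],(400,300))]))
E
```

```text
14.97 [0.4917 0.1128 0.2775] q [-0.145 -0.125 -0.249  2.282  0.384  0.378 -2.344] toolz [ 0.6    0.072 -0.797] tooly [-0.022 -0.994 -0.106] F [1.9 5.8 4.7] w 0.351
```

View pics/w9.png

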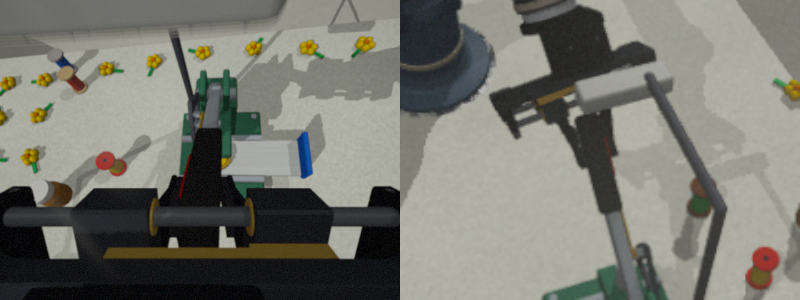

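```bash
cat > ov.py <<'E'
from h import *
import sys
p=np.load("p.npy"); p[0]+=.002
def ov(n,im,C,angs,out,crop,f=3):
    big=cv2.resize(im,None,fx=f,fy=f); E=[(i,j) for i in range(8) for j in range(i) if bin(i^j).count("1")==1]
    for a0,col in angs:
        a=np.radians(42)-a0; u=np.array([-np.cos(a),0,np.sin(a)]);nn=np.array([np.sin(a),0,np.cos(a)])
        g=[tuple(np.array([60,0,170])+u*dd+nn*h+[0,y,0]) for dd in(135,255) for y in(-13,13) for h in(-14,14)]
        q=(proj(n,w2(p,g),C)*f+1).astype(int)
        for i,j in E: cv2.line(big,tuple(map(int,q[i])),tuple(map(int,q[j])),col,1)
    x,y,w,h=crop; cv2.imwrite(out,big[y*f:(y+h)*f,x*f:(x+w)*f])
if __name__=="__main__":
    A=[(float(v),c) for v,c in zip(sys.argv[2:],[(0,0,255),(0,255,0),(255,0,0)])]
    for n,crop in (("scene",(240,80,130,160)),("wrist",(200,120,200,160))):
        C=cam(n);im=camera(n);ov(n,im,C,A,f"pics/ov_{n}{sys.argv[1]}.png",crop)
    a=cv2.imread(f"pics/ov_scene{sys.argv[1]}.png");b=cv2.imread(f"pics/ov_wrist{sys.argv[1]}.png")
    s=480/a.shape[0];a=cv2.resize(a,None,fx=.77,fy=.77);b=cv2.resize(b,None,fx=.77,fy=.77);cv2.imwrite(f"pics/ov{sys.argv[1]}.png",np.hstack([a[:369],b[:369]]))
E
python3 ov.py A 0 0.1
```

View pics/ovA.png

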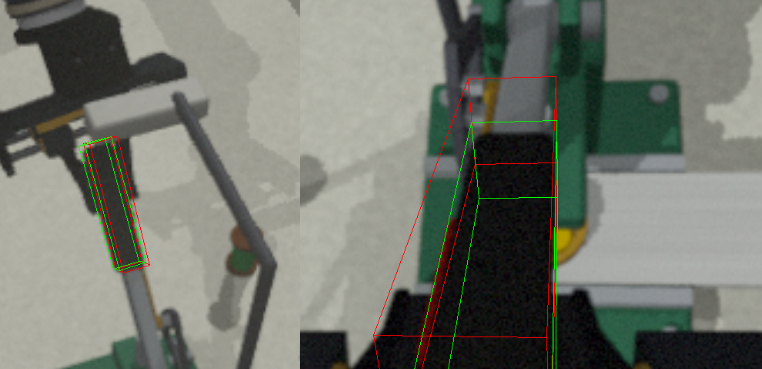

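Request:
{"method": "jog_arm", "body": {
  "plan": [
    {"hand":-1,"x":-0.6,"y":0,"z":-0.9,"twist":0},
    {"hand":-1,"x":-0.55,"y":0,"z":-0.9,"twist":0},
    {"hand":-1,"x":-0.5,"y":0,"z":-0.95,"twist":0},
    {"hand":-1,"x":-0.45,"y":0,"z":-0.95,"twist":0}
  ]
}}

```text
clock: 15.68
position: [0.4696, 0.1142, 0.2399]
orientation: [-2.891, 0.08, -0.959]
ft_force: [-5.5, 8.9, 7.5]
gripper_width: 0.348
```

```bash
python3 st.py
```

```text
15.68 [0.4696 0.1142 0.2399] q [-0.095 -0.108 -0.328  2.367  0.54   0.295 -2.53 ] toolz [ 0.598  0.074 -0.798] tooly [-0.02  -0.994 -0.106] F [-5.5  8.9  7.5] w 0.348
```

Request:
{"method": "jog_arm", "body": {
  "plan": [
    {"hand":-1,"x":-0.5,"y":0.1,"z":-0.95,"twist":0},
    {"hand":-1,"x":-0.45,"y":0.1,"z":-1.0,"twist":0}
  ]
}}

```text
clock: 15.92
position: [0.4612, 0.1149, 0.2205]
orientation: [-2.892, 0.082, -0.959]
ft_force: [6.7, 1.2, 2.6]
gripper_width: 0.338
```

```bash
cat > lev.py <<'E'
from h import *
s=arm.state();z=R.from_rotvec(s['orientation']).as_matrix()[:,2]
p=np.load("p.npy");p[0]+=.002
g=s['position']-.0187*z; h=w2(p,[(60,0,170)])[0]; c,sn=np.cos(p[2]),np.sin(p[2])
d=g-h; dx=-(c*d[0]+sn*d[1]);dy=-sn*d[0]+c*d[1]
print("lever",round(np.radians(42)-np.arctan2(d[2],dx),3),"r",round(np.hypot(dx,d[2]),4),"dy",round(dy,4))
E
python3 st.py;python3 lev.py
```

```text
15.93 [0.4612 0.1149 0.2205] q [ 0.071 -0.085 -0.501  2.399  0.656  0.248 -2.661] toolz [ 0.598  0.072 -0.798] tooly [-0.022 -0.994 -0.106] F [6.7 1.2 2.6] w 0.338
lever 0.425 r 0.2161 dy 0.0023
```

Request:
{"method": "jog_arm", "body": {
  "plan": [
    {"hand":-1,"x":-0.3,"y":0,"z":-1.0,"twist":0},
    {"hand":-1,"x":-0.25,"y":0,"z":-1.0,"twist":0}
  ]
}}

```text
clock: 16.18
position: [0.4568, 0.1148, 0.2089]
orientation: [-2.898, 0.082, -0.952]
ft_force: [12.3, 19.0, -1.0]
gripper_width: 0.336
```

```bash
python3 st.py;python3 lev.py
```

```text
16.18 [0.4568 0.1148 0.2089] q [ 0.469 -0.069 -0.876  2.403  0.662  0.211 -2.66 ] toolz [ 0.594  0.069 -0.801] tooly [-0.023 -0.994 -0.102] F [12.3 19.  -1. ] w 0.336
lever 0.482 r 0.2171 dy 0.0021
```

Request:
{"method": "jog_arm", "body": {
  "plan": [
    {"hand":-1,"x":-0.2,"y":0.1,"z":-0.3,"twist":0}
  ]
}}

```text
clock: 16.3
position: [0.4566, 0.115, 0.209]
orientation: [-2.898, 0.087, -0.953]
ft_force: [22.8, 8.7, -4.8]
gripper_width: 0.341
```

```bash
python3 st.py;python3 lev.py; python3 - <<'E'
from now import *
for d in [(-.1,0,-1),(-.5,0,-1),(0,.3,-1),(0,-.3,-1)]:
    print(d); q=q0;M=None
    for i in range(3): q,M=run(q,[d]*2,M)
E
```

```text
16.3 [0.4566 0.115  0.209 ] q [ 0.49  -0.07  -0.896  2.402  0.659  0.211 -2.66 ] toolz [ 0.594  0.068 -0.801] tooly [-0.026 -0.994 -0.103] F [22.8  8.7 -4.8] w 0.341
lever 0.482 r 0.2173 dy 0.0023
(-0.1, 0, -1)
[0.457 0.114 0.194] z [ 0.57  0.06 -0.82] y [-0.03 -0.99 -0.1 ] q [ 0.88 -0.03 -1.27  2.4   0.68  0.21 -2.66]
[0.45  0.111 0.184] z [ 0.55  0.07 -0.83] y [-0.02 -0.99 -0.1 ] q [ 1.01 -0.01 -1.39  2.41  0.7   0.21 -2.66]
[0.446 0.108 0.173] z [ 0.53  0.08 -0.84] y [-0.01 -0.99 -0.11] q [ 0.6   0.01 -1.    2.42  0.7   0.21 -2.66]
(-0.5, 0, -1)
[0.449 0.114 0.194] z [ 0.57  0.06 -0.82] y [-0.03 -1.   -0.1 ] q [ 0.69 -0.06 -1.09  2.41  0.66  0.21 -2.66]
[0.438 0.114 0.18 ] z [ 0.55  0.06 -0.83] y [-0.03 -1.   -0.09] q [ 0.99 -0.04 -1.39  2.42  0.67  0.21 -2.66]
[0.426 0.112 0.169] z [ 0.53  0.06 -0.85] y [-0.03 -1.   -0.09] q [ 0.98 -0.03 -1.39  2.44  0.67  0.21 -2.66]
(0, 0.3, -1)
[0.457 0.119 0.196] z [ 0.57  0.07 -0.82] y [-0.02 -0.99 -0.1 ] q [ 0.94 -0.03 -1.34  2.39  0.68  0.21 -2.66]
[0.451 0.121 0.187] z [ 0.55  0.08 -0.83] y [-0.01 -0.99 -0.11] q [ 0.99 -0.01 -1.39  2.4   0.69  0.21 -2.66]
[0.447 0.123 0.178] z [ 0.53  0.1  -0.84] y [-0.   -0.99 -0.12] q [ 0.63  0.01 -1.05  2.41  0.68  0.21 -2.66]
(0, -0.3, -1)
[0.459 0.108 0.194] z [ 0.57  0.06 -0.82] y [-0.03 -0.99 -0.1 ] q [ 0.79 -0.03 -1.17  2.4   0.69  0.21 -2.66]
[0.456 0.1   0.182] z [ 0.55  0.07 -0.83] y [-0.02 -0.99 -0.1 ] q [ 0.77  0.01 -1.14  2.41  0.72  0.21 -2.66]
[0.456 0.093 0.169] z [ 0.52  0.07 -0.85] y [-0.02 -1.   -0.1 ] q [ 0.43  0.03 -0.8   2.42  0.73  0.21 -2.66]
```

```bash
python3 - <<'E'
from now import *
q,M=run(q0,[(-2.5,-.2,3.2)]*3)
print()
for d in [(-3,0,-3),(-4,-2,-1),(-2,0,-5),(-4,2,-2)]:
    print(d);qq=q;MM=M
    for i in range(4): qq,MM=run(qq,[d]*2,MM)
# analytic feasibility
print("IK")
p=np.load("p.npy");p[0]+=.002
for th in (0,.15,.3,.45):
  for a0 in (.45,.72):
    al=np.radians(42)-a0; g=w2(p,[(60-207*np.cos(al),0,170+207*np.sin(al))])[0]
    zx=np.array([np.sin(th)*np.cos(-.05),np.sin(th)*np.sin(-.05),-np.cos(th)]);y=-np.array([.05,.99875,0]);x=np.cross(y,zx)
    Tg=T(np.c_[x,y,zx],g+.0187*zx)
    for q3 in(-.8,0,.8):
      z=least_squares(lambda v:np.r_[err(v,Tg),.0005*(v[2]-q3)],[-.2,.1,q3,2.2,.2,.6,-1.9],bounds=(lo,hi))
      print(th,a0,np.abs(err(z.x,Tg)).max().round(4),z.x.round(2))
E
```

```text
[0.399 0.116 0.294] z [ 0.59  0.03 -0.81] y [-0.05 -1.   -0.08] q [-0.14 -0.33 -0.36  2.36  0.3   0.53 -2.37]

(-3, 0, -3)
[0.351 0.125 0.244] z [ 0.54  0.   -0.84] y [-0.07 -1.   -0.05] q [-0.13 -0.33 -0.49  2.45  0.34  0.53 -2.54]
[0.312 0.143 0.205] z [ 0.46 -0.06 -0.89] y [-0.1  -0.99  0.01] q [ 0.25 -0.33 -0.91  2.45  0.15  0.56 -2.46]
[0.27  0.165 0.165] z [ 0.37 -0.13 -0.92] y [-0.13 -0.99  0.09] q [ 0.49 -0.33 -1.27  2.45  0.09  0.61 -2.54]
[0.22  0.181 0.147] z [ 0.3  -0.16 -0.94] y [-0.15 -0.98  0.12] q [ 0.48 -0.33 -1.39  2.45  0.03  0.69 -2.63]
(-4, -2, -1)
[0.356 0.097 0.25 ] z [ 0.53 -0.04 -0.84] y [-0.09 -1.   -0.01] q [-0.38 -0.33 -0.26  2.45  0.49  0.63 -2.65]
[0.313 0.081 0.232] z [ 0.43 -0.13 -0.89] y [-0.14 -0.99  0.08] q [-0.3  -0.33 -0.37  2.45  0.38  0.77 -2.6 ]
[0.266 0.067 0.221] z [ 0.31 -0.22 -0.92] y [-0.18 -0.97  0.17] q [-0.31 -0.33 -0.41  2.45  0.31  0.92 -2.61]
[0.217 0.055 0.216] z [ 0.19 -0.31 -0.93] y [-0.2  -0.94  0.27] q [-0.31 -0.33 -0.47  2.45  0.24  1.08 -2.64]
(-2, 0, -5)
[0.373 0.125 0.211] z [ 0.53  0.   -0.85] y [-0.07 -1.   -0.04] q [ 0.31
[... 1490 characters left out ...]
.67 -1.84]
0.3 0.45 0.0 [ 0.37  0.07 -0.8   2.16  0.3   0.68 -2.25]
0.3 0.45 0.0 [-0.41  0.02 -0.    2.2   0.21  0.67 -2.18]
0.3 0.45 0.0 [-1.2  -0.02  0.8   2.23  0.23  0.67 -2.18]
0.3 0.72 0.0 [ 0.33  0.16 -0.8   2.24  0.49  0.57 -2.46]
0.3 0.72 0.0 [-0.42  0.09 -0.    2.28  0.27  0.52 -2.26]
0.3 0.72 0.0 [-1.16  0.09  0.8   2.31  0.12  0.5  -2.09]
0.45 0.45 0.0 [ 0.35  0.01 -0.8   2.25  0.44  0.52 -2.42]
0.45 0.45 0.0 [-0.47 -0.03 -0.    2.29  0.44  0.53 -2.43]
0.45 0.45 0.0 [-1.29 -0.1   0.8   2.32  0.57  0.57 -2.54]
0.45 0.72 0.0 [-0.3   0.06 -0.18  2.36  0.64  0.4  -2.66]
0.45 0.72 0.0 [-0.48  0.05  0.    2.37  0.62  0.39 -2.64]
0.45 0.72 0.0 [-1.21  0.04  0.76  2.4   0.54  0.36 -2.55]
```

Request:
{"method": "jog_arm", "body": {
  "plan": [
    {"hand":1,"x":0.2,"y":0,"z":0,"twist":0},
    {"hand":1,"x":0,"y":0,"z":0,"twist":0},
    {"hand":1,"x":0,"y":0,"z":0,"twist":0},
    {"hand":1,"x":0,"y":0,"z":0,"twist":0}
  ]
}}

```text
clock: 16.8
position: [0.4534, 0.1118, 0.2041]
orientation: [-2.906, 0.09, -0.94]
ft_force: [0.2, 0.4, -0.5]
gripper_width: 0.709
```

```bash
python3 st.py;python3 ov.py B 0.48 0.4
```

```text
16.8 [0.4534 0.1118 0.2041] q [ 0.515 -0.065 -0.917  2.408  0.661  0.211 -2.66 ] toolz [ 0.587  0.063 -0.807] tooly [-0.03  -0.995 -0.099] F [ 0.2  0.4 -0.5] w 0.709
```

View pics/ovB.png

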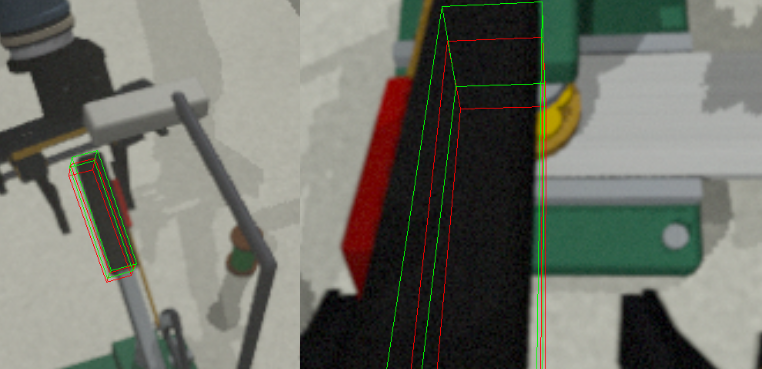

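Request:
{"method": "jog_arm", "body": {
  "plan": [
    {"hand":1,"x":-2.4,"y":-0.2,"z":3.2,"twist":0},
    {"hand":1,"x":-2.4,"y":-0.2,"z":3.2,"twist":0},
    {"hand":1,"x":-2.4,"y":-0.2,"z":3.2,"twist":0}
  ]
}}

```text
clock: 17.27
position: [0.4035, 0.1053, 0.272]
orientation: [-2.923, 0.092, -0.949]
ft_force: [-0.3, 0.5, 0.2]
gripper_width: 0.992
```

```bash
python3 st.py;python3 ov.py C 0.35 0.42; python3 - <<'E'
from now import *
for d in [(-2,0,-5),(-3,0,-4),(-2,-1,-5)]:
    print(d);qq=q0;MM=None
    for i in range(5): qq,MM=run(qq,[d]*1,MM)
E
```

```text
17.27 [0.4035 0.1053 0.272 ] q [ 0.008 -0.301 -0.435  2.397  0.216  0.434 -2.251] toolz [ 0.588  0.046 -0.807] tooly [-0.036 -0.996 -0.083] F [-0.3  0.5  0.2] w 0.992
(-2, 0, -5)
[0.391 0.113 0.228] z [ 0.56  0.04 -0.83] y [-0.03 -1.   -0.07] q [ 0.22 -0.26 -0.66  2.45  0.17  0.35 -2.24]
[0.385 0.121 0.193] z [ 0.51  0.01 -0.86] y [-0.05 -1.   -0.04] q [ 0.45 -0.19 -0.93  2.45  0.25  0.34 -2.36]
[0.378 0.127 0.159] z [ 0.45 -0.   -0.9 ] y [-0.06 -1.   -0.02] q [ 0.66 -0.07 -1.2   2.45  0.5   0.37 -2.63]
[0.364 0.126 0.139] z [ 0.38  0.01 -0.93] y [-0.05 -1.   -0.03] q [ 0.83  0.01 -1.39  2.45  0.55  0.41 -2.66]
[0.355 0.124 0.117] z [ 0.29  0.03 -0.96] y [-0.03 -1.   -0.04] q [ 0.61  0.11 -1.18  2.45  0.57  0.44 -2.66]
(-3, 0, -4)
[0.381 0.113 0.238] z [ 0.57  0.04 -0.82] y [-0.03 -1.   -0.07] q [ 0.22 -0.31 -0.65  2.45  0.07  0.38 -2.15]
[0.363 0.121 0.213] z [ 0.51  0.01 -0.86] y [-0.05 -1.   -0.04] q [ 0.45 -0.32 -0.88  2.45 -0.06  0.41 -2.05]
[0.348 0.13  0.186] z [ 0.45 -0.02 -0.89] y [-0.07 -1.   -0.01] q [ 0.67 -0.33 -1.11  2.45 -0.16  0.43 -1.99]
[0.332 0.141 0.159] z [ 0.4  -0.06 -0.92] y [-0.09 -1.    0.02] q [ 0.85 -0.33 -1.34  2.45 -0.17  0.44 -2.04]
[0.311 0.148 0.146] z [ 0.34 -0.07 -0.94] y [-0.09 -0.99  0.04] q [ 0.79 -0.24 -1.39  2.45  0.05  0.49 -2.32]
(-2, -1, -5)
[0.392 0.103 0.23 ] z [ 0.56  0.04 -0.83] y [-0.03 -1.   -0.07] q [ 0.22 -0.27 -0.63  2.45  0.13  0.35 -2.17]
[0.388 0.101 0.195] z [ 0.5   0.01 -0.87] y [-0.05 -1.   -0.04] q [ 0.45 -0.2  -0.85  2.45  0.13  0.34 -2.17]
[0.384 0.098 0.159] z [ 0.43 -0.01 -0.9 ] y [-0.06 -1.   -0.02] q [ 0.67 -0.09 -1.11  2.45  0.35  0.35 -2.39]
[0.378 0.092 0.129] z [ 0.36 -0.01 -0.93] y [-0.07 -1.   -0.01] q [ 0.71  0.07 -1.19  2.45  0.63  0.42 -2.66]
[0.374 0.083 0.097] z [ 0.27 -0.01 -0.96] y [-0.06 -1.   -0.01] q [ 0.48  0.16 -0.96  2.45  0.66  0.43 -2.66]
```

View pics/ovC.png

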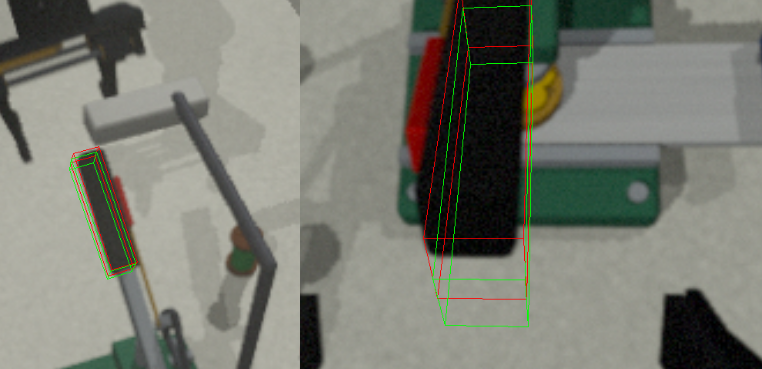

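Request:
{"method": "jog_arm", "body": {
  "plan": [
    {"hand":1,"x":-2,"y":-0.5,"z":-5,"twist":0},
    {"hand":1,"x":-2,"y":-0.5,"z":-5,"twist":0},
    {"hand":1,"x":-2,"y":-0.5,"z":-5,"twist":0}
  ]
}}

```text
clock: 17.75
position: [0.4042, 0.1155, 0.2109]
orientation: [-2.95, 0.074, -0.904]
ft_force: [-0.3, 0.1, -1.1]
gripper_width: 1.001
```

```bash
python3 st.py
```

```text
17.75 [0.4042 0.1155 0.2109] q [ 0.699 -0.264 -1.043  2.441 -0.179  0.265 -1.858] toolz [ 0.561  0.039 -0.827] tooly [-0.03  -0.997 -0.067] F [-0.3  0.1 -1.1] w 1.001
```

Request:
{"method": "jog_arm", "body": {
  "plan": [
    {"hand":1,"x":-2,"y":-0.5,"z":-5,"twist":0},
    {"hand":1,"x":-2,"y":-0.5,"z":-5,"twist":0},
    {"hand":1,"x":-2,"y":-0.5,"z":-5,"twist":0},
    {"hand":1,"x":-2,"y":-0.5,"z":-5,"twist":0},
    {"hand":1,"x":-2,"y":-0.5,"z":-5,"twist":0}
  ]
}}

```text
clock: 18.38
position: [0.4115, 0.1038, 0.164]
orientation: [-2.967, 0.069, -0.777]
ft_force: [1.0, -0.1, 0.0]
gripper_width: 1.002
```

```bash
python3 st.py
```

```text
18.38 [0.4115 0.1038 0.164 ] q [ 1.038 -0.067 -1.386  2.447  0.261  0.211 -2.223] toolz [ 0.491  0.06  -0.869] tooly [-0.025 -0.996 -0.083] F [ 1.  -0.1  0. ] w 1.002
```

Request:
{"method": "jog_arm", "body": {
  "plan": [
    {"hand":1,"x":-3,"y":-1,"z":-4,"twist":0},
    {"hand":1,"x":-3,"y":-1,"z":-4,"twist":0},
    {"hand":1,"x":-3,"y":-1,"z":-4,"twist":0},
    {"hand":1,"x":-3,"y":-1,"z":-4,"twist":0}
  ]
}}

```text
clock: 18.88
position: [0.419, 0.0724, 0.1452]
orientation: [-2.951, 0.055, -0.694]
ft_force: [-0.1, -0.6, 0.2]
gripper_width: 0.998
```

```bash
python3 st.py
```

```text
18.88 [0.419  0.0724 0.1452] q [ 0.892  0.061 -1.171  2.447  0.383  0.211 -2.229] toolz [ 0.446  0.098 -0.89 ] tooly [-0.01  -0.993 -0.114] F [-0.1 -0.6  0.2] w 0.998
```

Request:
{"method": "jog_arm", "body": {
  "plan": [
    {"hand":1,"x":-5,"y":-3,"z":0,"twist":0},
    {"hand":1,"x":-5,"y":-3,"z":0,"twist":0},
    {"hand":1,"x":-5,"y":-3,"z":0,"twist":0},
    {"hand":1,"x":-5,"y":-3,"z":0,"twist":0}
  ]
}}

```text
clock: 19.38
position: [0.396, -0.0241, 0.1422]
orientation: [-3.0, 0.063, -0.614]
ft_force: [-0.4, -1.1, 0.6]
gripper_width: 1.002
```

```bash
python3 st.py
```

```text
19.38 [ 0.396  -0.0241  0.1422] q [ 1.451  0.038 -1.385  2.446 -0.21   0.295 -1.351] toolz [ 0.394  0.069 -0.917] tooly [-0.024 -0.996 -0.085] F [-0.4 -1.1  0.6] w 1.002
```

Request:
{"method": "jog_arm", "body": {
  "plan": [
    {"hand":1,"x":-5,"y":-3,"z":0,"twist":0},
    {"hand":1,"x":-5,"y":-3,"z":0,"twist":0},
    {"hand":1,"x":-5,"y":-3,"z":0,"twist":0},
    {"hand":1,"x":-5,"y":-3,"z":0,"twist":0}
  ]
}}

```text
clock: 19.88
position: [0.2836, -0.136, 0.1655]
orientation: [-3.068, 0.09, -0.415]
ft_force: [2.9, -0.3, -1.7]
gripper_width: 1.002
```

```bash
python3 st.py
```

```text
19.88 [ 0.2836 -0.136   0.1655] q [ 1.93  -0.334 -1.138  2.445 -0.75   0.814 -0.32 ] toolz [ 0.267  0.036 -0.963] tooly [-0.052 -0.997 -0.051] F [ 2.9 -0.3 -1.7] w 1.002
```

Request:
{"method": "jog_arm", "body": {
  "plan": [
    {"hand":1,"x":1,"y":2,"z":5,"twist":0},
    {"hand":1,"x":2,"y":3,"z":5,"twist":0},
    {"hand":1,"x":2,"y":3,"z":5,"twist":0},
    {"hand":1,"x":3,"y":4,"z":3,"twist":0},
    {"hand":1,"x":2,"y":4,"z":2,"twist":0}
  ]
}}

```text
clock: 20.5
position: [0.355, -0.0236, 0.2801]
orientation: [-3.071, 0.079, -0.41]
ft_force: [1.2, -0.4, 0.1]
gripper_width: 1.002
```

```bash
python3 st.py
```

```text
20.5 [ 0.355  -0.0236  0.2801] q [ 0.884 -0.32  -0.668  2.237 -0.361  0.93  -1.221] toolz [ 0.263  0.035 -0.964] tooly [-0.045 -0.998 -0.049] F [ 1.2 -0.4  0.1] w 1.002
```

Request:
{"method": "jog_arm", "body": {
  "plan": [
    {"hand":1,"x":0.5,"y":1,"z":5,"twist":0},
    {"hand":1,"x":1.5,"y":3,"z":2.5,"twist":0},
    {"hand":1,"x":2.5,"y":3,"z":0,"twist":0},
    {"hand":1,"x":2.5,"y":3,"z":0,"twist":0},
    {"hand":1,"x":2.0,"y":3,"z":0,"twist":0}
  ]
}}

```text
clock: 21.12
position: [0.4448, 0.1066, 0.3541]
orientation: [-3.071, 0.078, -0.41]
ft_force: [0.7, -0.6, -0.7]
gripper_width: 0.999
```

```bash
python3 st.py; python3 ov.py D 0.32 0.38
python3 - <<'E'
from h import *
cv2.imwrite("pics/wD.png",camera("wrist"))
E
```

```text
21.12 [0.4448 0.1066 0.3541] q [ 0.694 -0.156 -0.906  1.951 -0.117  1.021 -1.796] toolz [ 0.263  0.035 -0.964] tooly [-0.044 -0.998 -0.049] F [ 0.7 -0.6 -0.7] w 0.999
```

View pics/ovD.png

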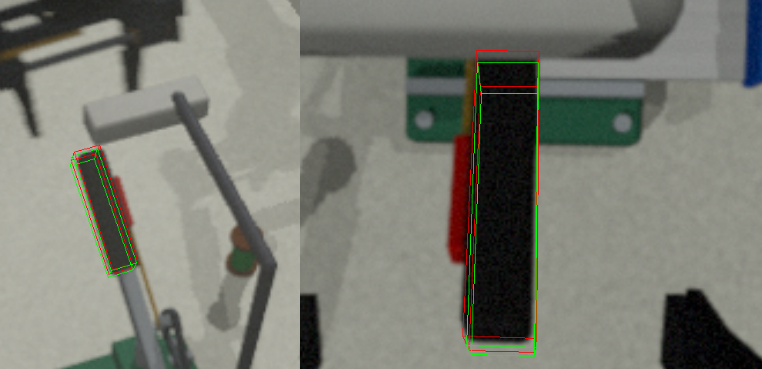

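View pics/wD.png

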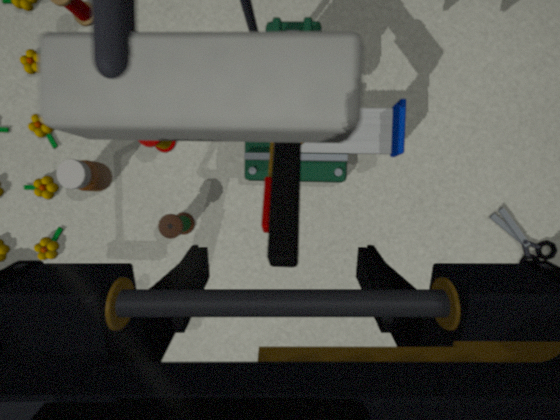

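Request:
{"method": "jog_arm", "body": {
  "plan": [
    {"hand":1,"x":0.8,"y":0.1,"z":-3,"twist":0},
    {"hand":1,"x":0.8,"y":0.1,"z":-3,"twist":0},
    {"hand":1,"x":0.7,"y":0.1,"z":-3,"twist":0},
    {"hand":1,"x":0.5,"y":0,"z":-2.0,"twist":0}
  ]
}}

```text
clock: 21.78
position: [0.4712, 0.1067, 0.2426]
orientation: [-3.073, 0.082, -0.407]
ft_force: [0.6, 0.3, 0.5]
gripper_width: 1.0
```

```bash
python3 st.py; python3 lev.py; python3 - <<'E'
from h import *
w=camera("wrist");s=camera("scene")
cv2.imwrite("pics/wE.png",np.hstack([cv2.resize(w,(400,300)),cv2.resize(s[80:245,180:400],(400,300))]))
E
```

```text
21.77 [0.4712 0.1067 0.2426] q [ 0.662  0.077 -1.029  2.08   0.181  0.769 -2.096] toolz [ 0.261  0.034 -0.965] tooly [-0.047 -0.998 -0.048] F [0.6 0.3 0.5] w 1.0
lever 0.287 r 0.2099 dy -0.0044
```

View pics/wE.png

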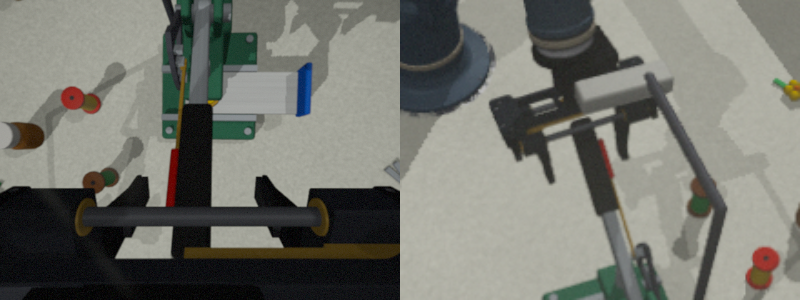

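Request:
{"method": "jog_arm", "body": {
  "plan": [
    {"hand":1,"x":0.1,"y":0.4,"z":-0.7,"twist":0},
    {"hand":-1,"x":0,"y":0,"z":0,"twist":0},
    {"hand":-1,"x":0,"y":0,"z":0,"twist":0},
    {"hand":-1,"x":0,"y":0,"z":0,"twist":0},
    {"hand":-1,"x":0,"y":0,"z":0,"twist":0}
  ],
  "force": 20
}}

```text
clock: 22.5
position: [0.4731, 0.1121, 0.238]
orientation: [-3.071, 0.081, -0.412]
ft_force: [1.0, -0.4, 0.1]
gripper_width: 0.631
```

Request:
{"method": "jog_arm", "body": {
  "plan": [
    {"hand":-1,"x":0,"y":0,"z":0,"twist":0},
    {"hand":-1,"x":0,"y":0,"z":0,"twist":0},
    {"hand":-1,"x":0,"y":0,"z":0,"twist":0},
    {"hand":-1,"x":0,"y":0,"z":0,"twist":0},
    {"hand":-1,"x":0,"y":0,"z":0,"twist":0}
  ]
}}

```text
clock: 23.12
position: [0.4731, 0.1125, 0.238]
orientation: [-3.071, 0.08, -0.412]
ft_force: [-1.6, 3.1, 3.0]
gripper_width: 0.318
```

```bash
python3 st.py; python3 lev.py
```

```text
23.12 [0.4731 0.1125 0.238 ] q [ 0.641  0.092 -1.03   2.083  0.21   0.759 -2.134] toolz [ 0.264  0.035 -0.964] tooly [-0.045 -0.998 -0.049] F [-1.6  3.1  3. ] w 0.318
lever 0.304 r 0.2065 dy 0.0015
```

Request:
{"method": "jog_arm", "body": {
  "plan": [
    {"hand":-1,"x":-0.2,"y":0,"z":-0.5,"twist":0},
    {"hand":-1,"x":-0.4,"y":0,"z":-0.95,"twist":0},
    {"hand":-1,"x":-0.35,"y":0.05,"z":-1.0,"twist":0},
    {"hand":-1,"x":-0.3,"y":0,"z":-1.0,"twist":0}
  ]
}}

```text
clock: 23.62
position: [0.4609, 0.1133, 0.2036]
orientation: [-3.07, 0.078, -0.414]
ft_force: [-1.6, 1.7, 5.5]
gripper_width: 0.309
```

```bash
python3 st.py; python3 lev.py; python3 ov.py F 0.44 0.49
```

```text
23.62 [0.4609 0.1133 0.2036] q [ 0.601  0.124 -1.018  2.151  0.282  0.681 -2.22 ] toolz [ 0.266  0.035 -0.963] tooly [-0.044 -0.998 -0.049] F [-1.6  1.7  5.5] w 0.309
lever 0.481 r 0.2065 dy 0.0017
```

View pics/ovF.png

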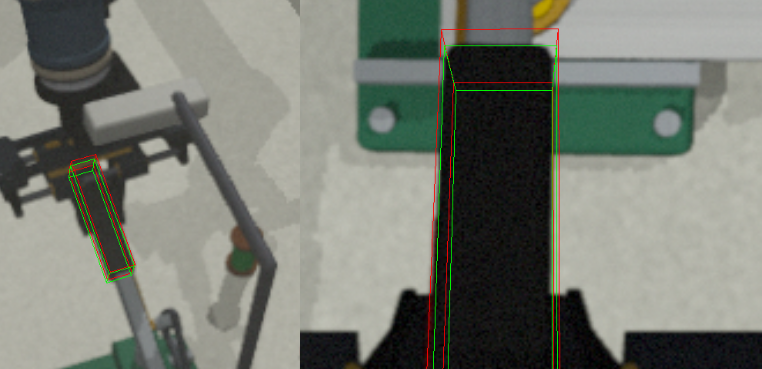

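Request:
{"method": "jog_arm", "body": {
  "plan": [
    {"hand":-1,"x":-0.2,"y":0,"z":-1.0,"twist":0},
    {"hand":-1,"x":-0.15,"y":0,"z":-1.0,"twist":0},
    {"hand":-1,"x":-0.15,"y":0,"z":-1.0,"twist":0},
    {"hand":-1,"x":-0.1,"y":0,"z":-1.0,"twist":0}
  ]
}}

```text
clock: 24.22
position: [0.455, 0.1136, 0.1632]
orientation: [-3.069, 0.079, -0.413]
ft_force: [-0.6, 3.9, 4.4]
gripper_width: 0.313
```

```bash
python3 st.py; python3 lev.py
```

```text
24.23 [0.455  0.1136 0.1632] q [ 0.521  0.186 -0.971  2.212  0.414  0.599 -2.361] toolz [ 0.265  0.037 -0.964] tooly [-0.045 -0.998 -0.05 ] F [-0.6  3.9  4.4] w 0.313
lever 0.679 r 0.2062 dy 0.0017
```

Now ease onto the bottom stop, watching for the force to rise.

Request:
{"method": "jog_arm", "body": {
  "plan": [
    {"hand":-1,"x":0,"y":0,"z":-0.4,"twist":0},
    {"hand":-1,"x":0,"y":0,"z":-0.2,"twist":0}
  ]
}}

```text
clock: 24.48
position: [0.4548, 0.1136, 0.1574]
orientation: [-3.069, 0.079, -0.412]
ft_force: [-6.6, 3.5, 16.3]
gripper_width: 0.313
```

```bash
python3 st.py; python3 lev.py
```

```text
24.48 [0.4548 0.1136 0.1574] q [ 0.506  0.197 -0.96   2.219  0.435  0.589 -2.383] toolz [ 0.264  0.037 -0.964] tooly [-0.045 -0.998 -0.05 ] F [-6.6  3.5 16.3] w 0.313
lever 0.707 r 0.2062 dy 0.0017
```

Request:
{"method": "jog_arm", "body": {
  "plan": [
    {"hand":-1,"x":0,"y":0,"z":0,"twist":0},
    {"hand":1,"x":0,"y":0,"z":0,"twist":0},
    {"hand":1,"x":0,"y":0,"z":0,"twist":0},
    {"hand":1,"x":0,"y":0,"z":0,"twist":0},
    {"hand":1,"x":0,"y":0,"z":0,"twist":0}
  ]
}}

```text
clock: 25.1
position: [0.4541, 0.1113, 0.1566]
orientation: [-3.073, 0.083, -0.409]
ft_force: [0.2, 0.3, -0.3]
gripper_width: 0.679
```

Request:
{"method": "jog_arm", "body": {
  "plan": [
    {"hand":1,"x":0,"y":0,"z":0,"twist":0},
    {"hand":1,"x":0,"y":0,"z":0,"twist":0}
  ]
}}

```text
clock: 25.35
position: [0.4544, 0.1124, 0.1571]
orientation: [-3.071, 0.081, -0.411]
ft_force: [-0.2, -0.3, 0.2]
gripper_width: 0.909
```

```bash
python3 st.py; python3 ov.py H 0.69 0.6
```

```text
25.35 [0.4544 0.1124 0.1571] q [ 0.507  0.197 -0.959  2.219  0.436  0.589 -2.383] toolz [ 0.263  0.035 -0.964] tooly [-0.046 -0.998 -0.049] F [-0.2 -0.3  0.2] w 0.909
```

View pics/ovH.png

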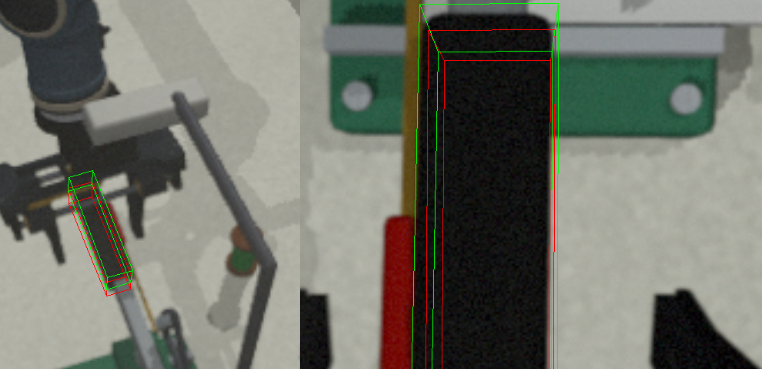

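Request:
{"method": "jog_arm", "body": {
  "plan": [
    {"hand":1,"x":-0.8,"y":-0.1,"z":3,"twist":0},
    {"hand":1,"x":-1.5,"y":-0.2,"z":5.5,"twist":0},
    {"hand":1,"x":-1.5,"y":-0.2,"z":5.5,"twist":0},
    {"hand":1,"x":-3,"y":-0.2,"z":3,"twist":0},
    {"hand":1,"x":-3,"y":-0.2,"z":3,"twist":0}
  ]
}}

```text
clock: 26.08
position: [0.3695, 0.1031, 0.3451]
orientation: [-3.076, 0.09, -0.423]
ft_force: [0.4, 0.6, -0.1]
gripper_width: 0.998
```

```bash
python3 st.py; python3 ov.py I 0.66 0.57; python3 - <<'E'
from h import *
s=camera("scene");t=camera("top")
cv2.imwrite("pics/stI.png",np.hstack([cv2.resize(s[80:320,100:440],(400,282)),cv2.resize(t[80:320,150:490],(400,282))]))
E
```

```text
26.07 [0.3695 0.1031 0.3451] q [ 0.553 -0.333 -0.72   2.084 -0.231  1.043 -1.709] toolz [ 0.271  0.028 -0.962] tooly [-0.053 -0.998 -0.043] F [ 0.4  0.6 -0.1] w 0.998
```

View pics/ovI.png

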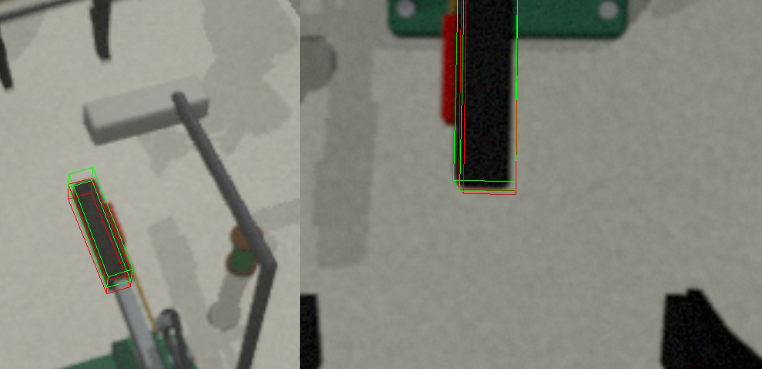

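View pics/stI.png

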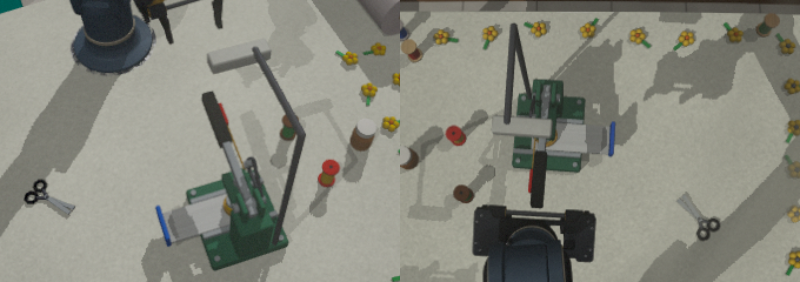

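```bash
cat > ang.py <<'E'
from h import *
p=np.load("p.npy");p[0]+=.002
def sil(n,C,a0,pp):
    a=np.radians(42)-a0; u=np.array([-np.cos(a),0,np.sin(a)]);nn=np.array([np.sin(a),0,np.cos(a)])
    g=[tuple(np.array([60,0,170])+u*dd+nn*h+[0,y,0]) for dd in(136,254) for y in(-12.5,12.5) for h in(-13,13)]
    q=proj(n,w2(pp,g),C)*4
    m=np.zeros((1680,2240),np.uint8);cv2.fillConvexPoly(m,cv2.convexHull(q.astype(np.int32)),1);return m>0
def mask(im,seed):
    im=cv2.resize(im,(2240,1680),interpolation=cv2.INTER_CUBIC)
    m=((im.max(2)<52)).astype(np.uint8)
    m=cv2.morphologyEx(m,cv2.MORPH_OPEN,np.ones((15,15)))
    k,l=cv2.connectedComponents(m); return m>0
def best(n,C,im,rng,shifts,roi):
    m=mask(im,None); R0=np.zeros_like(m); x,y,w,h=[4*v for v in roi]; R0[y:y+h,x:x+w]=1; m&=R0
    out=[]
    for dx in shifts:
        pp=p.copy();pp[0]+=dx
        for a in rng:
            s=sil(n,C,a,pp); out.append(((s&m).sum()/(s|m).sum(),round(a,3),dx))
    out.sort(reverse=True); return out[:4],m
E
python3 - <<'E'
from ang import *
ims={n:(cam(n),camera(n)) for n in("scene","wrist","top")}
for n,(C,im) in ims.items(): cv2.imwrite(f"pics/{n}J.png",im)
sh=(-.004,-.002,0,.002,.004,.006)
r,m=best("scene",ims["scene"][0],cv2.imread("pics/scene0.png"),np.arange(-.04,.06,.01),sh,(265,140,60,70));print("scene0",r); cv2.imwrite("pics/m0.png",m[500:900,1000:1400]*255)
r,m=best("scene",ims["scene"][0],ims["scene"][1],np.arange(.5,.74,.01),sh,(262,150,60,70));print("sceneJ",r);cv2.imwrite("pics/m1.png",m[500:900,1000:1400]*255)
for dx in(-.002,0,.002,.004):
    r,m=best("scene",ims["scene"][0],ims["scene"][1],np.arange(.5,.74,.01),(dx,),(262,150,60,70));print(dx,r[:2])
r,m=best("wrist",ims["wrist"][0],ims["wrist"][1],np.arange(.5,.74,.01),sh,(240,100,70,110));print("wristJ",r);cv2.imwrite("pics/m2.png",m[400:900,900:1300]*255)
E
```

```text
scene0 [(np.float64(0.0), np.float64(0.05), 0.006), (np.float64(0.0), np.float64(0.05), 0.004), (np.float64(0.0), np.float64(0.05), 0.002), (np.float64(0.0), np.float64(0.05), 0)]
sceneJ [(np.float64(0.0), np.float64(0.73), 0.006), (np.float64(0.0), np.float64(0.73), 0.004), (np.float64(0.0), np.float64(0.73), 0.002), (np.float64(0.0), np.float64(0.73), 0)]
-0.002 [(np.float64(0.0), np.float64(0.73), -0.002), (np.float64(0.0), np.float64(0.72), -0.002)]
0 [(np.float64(0.0), np.float64(0.73), 0), (np.float64(0.0), np.float64(0.72), 0)]
0.002 [(np.float64(0.0), np.float64(0.73), 0.002), (np.float64(0.0), np.float64(0.72), 0.002)]
0.004 [(np.float64(0.0), np.float64(0.73), 0.004), (np.float64(0.0), np.float64(0.72), 0.004)]
wristJ [(np.float64(0.829434864264982), np.float64(0.63), 0), (np.float64(0.8278135866338733), np.float64(0.62), 0), (np.float64(0.8277398277398278), np.float64(0.62), -0.002), (np.float64(0.8275009141161035), np.float64(0.64), 0)][ WARN:0@17.361] global loadsave.cpp:1063 imwrite_ Unsupported depth image for selected encoder is fallbacked to CV_8U.
```

```bash
sed -i 's/im.max(2)<52/im.max(2)<80/' ang.py; python3 - <<'E'
from ang import *
Cs=cam("scene"); a=cv2.imread("pics/scene0.png");b=cv2.imread("pics/sceneJ.png")
for nm,im,v in(("0",a,[(282,155),(288,170),(283,190)]),("J",b,[(280,170),(285,185)])):
    print(nm,[im[y,x].tolist() for x,y in v])
sh=(-.004,-.002,0,.002,.004,.006,.008)
r,m0=best("scene",Cs,a,np.arange(-.06,.08,.01),sh,(265,140,60,65));print("scene0",[tuple(map(float,x)) for x in r])
for dx in sh:
    x=best("scene",Cs,a,np.arange(-.06,.08,.01),(dx,),(265,140,60,65))[0][0];y,m1=best("scene",Cs,b,np.arange(.5,.76,.01),(dx,),(262,150,60,65));print(dx,[float(v) for v in x[:2]],[float(v) for v in y[0][:2]])
cv2.imwrite("pics/m.png",np.hstack([m0[500:900,1000:1400],m1[500:900,1000:1400]]).astype(np.uint8)*255)
E
```

```text
0 [[48, 51, 53], [48, 51, 54], [156, 166, 166]]
J [[52, 56, 56], [48, 53, 53]]
scene0 [(0.9005728931102065, 0.01, 0.006), (0.8930831658104386, 0.0, 0.006), (0.8927029039463887, -0.01, 0.006), (0.8901270336527747, -0.02, 0.006)]
-0.004 [0.825637342908438, -0.05] [0.775484496124031, 0.6]
-0.002 [0.8464658169177288, -0.06] [0.7942277383766746, 0.58]
0 [0.8612304331998544, -0.05] [0.7922026907591083, 0.6]
0.002 [0.8817378497790869, -0.06] [0.7923933392452458, 0.61]
0.004 [0.8886247120885653, -0.01] [0.781298751950078, 0.62]
0.006 [0.9005728931102065, 0.01] [0.7838863481560767, 0.62]
0.008 [0.8853375055878409, 0.02] [0.7925547588645516, 0.61]
```

View pics/m.png

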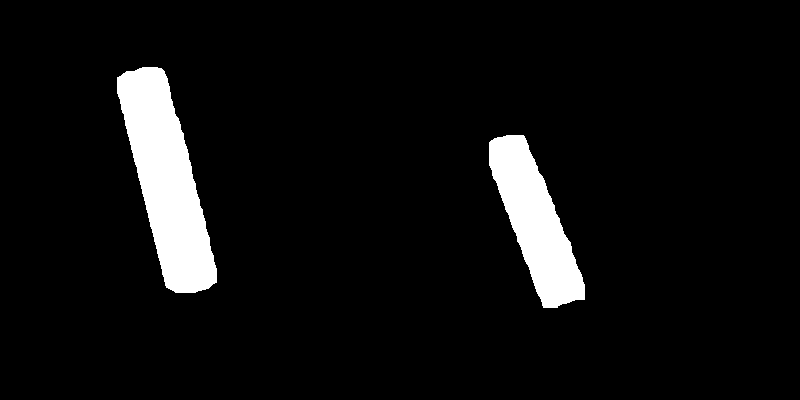

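Request:
{"method": "jog_arm", "body": {
  "plan": [
    {"hand":-1,"x":2,"y":0.2,"z":-1.5,"twist":0},
    {"hand":-1,"x":2.5,"y":0.2,"z":-2,"twist":0},
    {"hand":-1,"x":2.5,"y":0.2,"z":-2,"twist":0},
    {"hand":-1,"x":2.5,"y":0.2,"z":-2.0,"twist":0},
    {"hand":-1,"x":0,"y":0,"z":-2.0,"twist":0}
  ],
  "force": 20
}}

```text
clock: 27.05
position: [0.4664, 0.112, 0.2463]
orientation: [-3.07, 0.086, -0.411]
ft_force: [-0.1, -0.2, 0.3]
gripper_width: 0.52
```

Request:
{"method": "jog_arm", "body": {
  "plan": [
    {"hand":-1,"x":0,"y":0,"z":-1.5,"twist":0},
    {"hand":-1,"x":0,"y":0,"z":-0.8,"twist":0}
  ]
}}

```text
clock: 27.3
position: [0.4645, 0.1119, 0.2231]
orientation: [-3.073, 0.084, -0.41]
ft_force: [0.3, -1.0, -0.4]
gripper_width: 0.284
```

Request:
{"method": "jog_arm", "body": {
  "plan": [
    {"hand":-1,"x":0,"y":0,"z":0,"twist":0},
    {"hand":-1,"x":0,"y":0,"z":0,"twist":0},
    {"hand":-1,"x":0,"y":0,"z":-0.2,"twist":0}
  ]
}}

```text
clock: 27.68
position: [0.4652, 0.1134, 0.2234]
orientation: [-3.073, 0.08, -0.417]
ft_force: [-0.7, 0.6, 0.2]
gripper_width: 0.018
```

Request:
{"method": "jog_arm", "body": {
  "plan": [
    {"hand":-1,"x":0,"y":0,"z":-0.2,"twist":0},
    {"hand":-1,"x":0,"y":0,"z":-0.2,"twist":0}
  ]
}}

```text
clock: 27.92
position: [0.4647, 0.1134, 0.2186]
orientation: [-3.073, 0.079, -0.414]
ft_force: [0.3, 0.1, -0.4]
gripper_width: 0.002
```

Request:
{"method": "jog_arm", "body": {
  "plan": [
    {"hand":-1,"x":0,"y":0,"z":-0.2,"twist":0},
    {"hand":-1,"x":0,"y":0,"z":-0.2,"twist":0}
  ]
}}

```text
clock: 28.18
position: [0.4646, 0.1134, 0.2144]
orientation: [-3.073, 0.079, -0.414]
ft_force: [0.3, -0.7, 0.4]
gripper_width: 0.006
```

Request:
{"method": "jog_arm", "body": {
  "plan": [
    {"hand":-1,"x":0,"y":0,"z":-0.2,"twist":0},
    {"hand":-1,"x":0,"y":0,"z":-0.2,"twist":0}
  ]
}}

```text
clock: 28.42
position: [0.4647, 0.1134, 0.2104]
orientation: [-3.073, 0.08, -0.414]
ft_force: [-0.1, -0.0, -0.3]
gripper_width: 0.007
```

Request:
{"method": "jog_arm", "body": {
  "plan": [
    {"hand":-1,"x":0,"y":0,"z":-0.2,"twist":0},
    {"hand":-1,"x":0,"y":0,"z":-0.2,"twist":0}
  ]
}}

```text
clock: 28.68
position: [0.4646, 0.1134, 0.2065]
orientation: [-3.073, 0.08, -0.414]
ft_force: [-1.0, -0.4, 2.3]
gripper_width: 0.004
```

Request:
{"method": "jog_arm", "body": {
  "plan": [
    {"hand":-1,"x":0,"y":0,"z":-0.2,"twist":0},
    {"hand":-1,"x":0,"y":0,"z":-0.2,"twist":0}
  ]
}}

```text
clock: 28.92
position: [0.4647, 0.1134, 0.2026]
orientation: [-3.073, 0.079, -0.414]
ft_force: [-1.4, 0.0, 3.1]
gripper_width: 0.003
```

Request:
{"method": "jog_arm", "body": {
  "plan": [
    {"hand":-1,"x":0,"y":0,"z":1,"twist":0},
    {"hand":-1,"x":-0.5,"y":0,"z":4,"twist":0},
    {"hand":-1,"x":-2,"y":0,"z":5,"twist":0},
    {"hand":-1,"x":-3,"y":0,"z":3,"twist":0},
    {"hand":-1,"x":-3,"y":0,"z":2,"twist":0}
  ]
}}

```text
clock: 29.55
position: [0.3793, 0.1139, 0.3546]
orientation: [-3.073, 0.078, -0.417]
ft_force: [-23.6, -16.1, 27.5]
gripper_width: 0.007
```

Request:
{"method": "jog_arm", "body": {
  "plan": [
    {"hand":-1,"x":0,"y":0,"z":0,"twist":0},
    {"hand":-1,"x":0,"y":0,"z":0,"twist":0}
  ]
}}

```text
clock: 29.8
position: [0.3798, 0.1137, 0.3528]
orientation: [-3.074, 0.078, -0.416]
ft_force: [-0.4, 0.1, 0.8]
gripper_width: 0.009
```

```bash
python3 st.py; python3 - <<'E'
from ang import *
Cs=cam("scene");Cw=cam("wrist");s=camera("scene");w=camera("wrist");t=camera("top")
for dx in(0,.004,.006): print(dx,best("scene",Cs,s,np.arange(.5,.76,.01),(dx,),(262,150,60,65))[0][:2],best("wrist",Cw,w,np.arange(.5,.76,.01),(dx,),(230,90,90,120))[0][:1])
cv2.imwrite("pics/sK.png",np.hstack([cv2.resize(s[80:320,100:440],(400,282)),cv2.resize(t[80:320,150:490],(400,282))]))
cv2.imwrite("pics/wK.png",w)
E
```

```text
29.8 [0.3798 0.1137 0.3528] q [ 0.657 -0.331 -0.809  2.047 -0.261  1.063 -1.681] toolz [ 0.266  0.032 -0.963] tooly [-0.045 -0.998 -0.045] F [-0.4  0.1  0.8] w 0.009
0 [(np.float64(0.7917689814360083), np.float64(0.6), 0), (np.float64(0.7902783222265778), np.float64(0.59), 0)] [(np.float64(0.6204875691024982), np.float64(0.59), 0)]
0.004 [(np.float64(0.7798245614035088), np.float64(0.62), 0.004), (np.float64(0.7743855606758833), np.float64(0.59), 0.004)] [(np.float64(0.6084518929346515), np.float64(0.61), 0.004)]
0.006 [(np.float64(0.7834549878345499), np.float64(0.62), 0.006), (np.float64(0.7818834254679469), np.float64(0.61), 0.006)] [(np.float64(0.5947471661949898), np.float64(0.61), 0.006)]
```

View pics/sK.png

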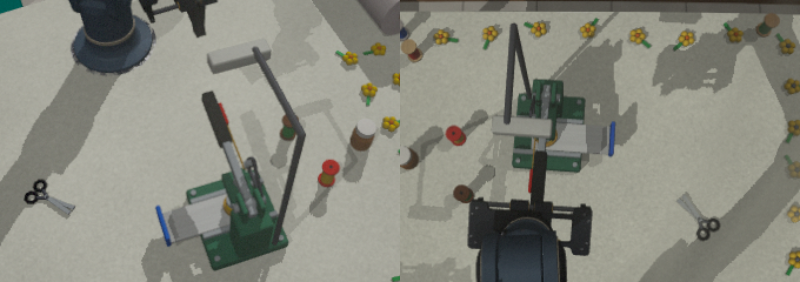

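View pics/wK.png

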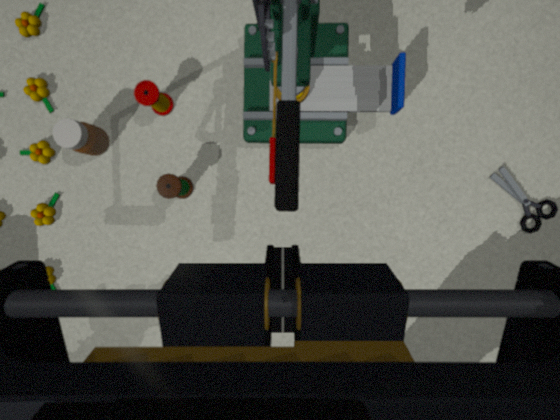

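```bash
python3 - <<'E'
from workcell import ticket,arm
s=arm.state();print(s['clock'],s['ft_force'].round(1),abs(s['dq']).max())
print(ticket.hand_in())
E
```

```text
29.95 [ 0.1 -0.2 -0.3] 0.004916389631198683
the job is handed in; nothing more can be done
None
```

The tray is fully home and, by my checks, the lever is locked in its lowest notch with the trigger out. I handed the job in at about 30 s, and it gave no verdict.

**Tray:** I pushed it with the shut fingers until the force jumped from about 2 N to 10 N at the hard stop. The later pictures show the flower under the ram and the tray still home.

**Reaching the grip:** The moves offer only a turn about the vertical. I got the tilt needed under the lamp, about 37°, by driving the arm against its reach and joint limits and keeping the tilt that resulted.

**Lever:**
- It took two strokes, both with the trigger squeezed.
- On the first, the arm ran into its joint limits at about 0.45 to 0.48 rad by my estimate. I let go there, and the lever locked at about 0.32 rad.
- I regrasped at about 15° tilt. The jaws closed to 27 mm, which means the trigger was fully in.
- I then swung it down at roughly 0.35 to 0.4 rad/s to the bottom stop, where I read about 0.70 rad and 16 N, and let go.

**Last checks:**
- **Lever angle:** The image fits put the lever between 0.59 and 0.63 rad, which is too coarse to settle the notch. I touched the grip from above with shut fingers and found no contact down to the height that matches about 0.60 rad. Contact came at about 0.62, with a few mm of play, which fits the lowest notch and not the next one (0.57 or less).
- **Trigger and bystanders:** The trigger stands proud in the pictures. The spools, jar and scissors look unmoved, and the hand is clear of everything.
- **Force reading:** One reading of about 40 N appeared at the end of the final retreat and was gone 0.25 s later. I took it to be the arm stopping hard, because the pictures show nothing near the hand.

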